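Isolate the slide spinner and undo its rotor nut

TASK

The slide spinner on the desk needs its rotor off for cleaning. First switch it off at the red main switch on its sloping panel (push the handle in, turn it anticlockwise from the bar mark to the ring mark and let it spring back out so that it is locked off; never wrench it against its lock). Only then undo the black T-handled nut on the rotor as far as it will go, mind that it has a left-hand thread; leave the things standing on the desk alone.

Things in the scene. Friction and masses are not known exactly. Their poses are not given: they have to be found in the camera images.
- spinner: slide spinner, fixed: light grey housing 260 mm deep (x), 220 mm wide (y), deck 74.5 mm high; at the front (-x of its frame) a dark panel sloping at 18 degrees, facing the robot or a little to its left. Origin: centre of its underside; x to its back, y left, z up. A steel bowl 180 mm across stands on the deck, axis 38 mm behind the origin, rim 96.5 mm above the desk. The desk's big monitor stands behind it and to its left: keep the arm clear of it.
- switch_axis (a point): centre of the outer face of the main switch's yellow square plate (68 x 68 mm) on the left half of the panel, on the handle's turning axis. z points straight out of the panel (the turning axis: 18 degrees from vertical, leaning to the front of the spinner), x up the slope, y left along the panel.
- switch_grip (a point): grip centre of the red switch handle, on the turning axis, 30 mm out from switch_axis; moves with the handle. The handle is a bar 66 mm long, 15 mm thick; its top is 13 mm above this point, and 17 mm below it the bar ends on a round red skirt 54 mm across. x along the bar to the end with the white pointer line, y across the bar, z out of the panel along the turning axis.
- main_switch (a joint): switch handle angle, rad, growing anticlockwise seen from outside: 0 = ON (pointer at 1 o'clock, bar mark), 1.047 = OFF (11 o'clock, ring mark); end stops at -0.05 and 1.097. Lugs lock it at ON and at OFF (0.05 play, a little more if forced); it turns freely only while pushed in by 5.5 mm or more, friction then about 0.1 N m.
- switch_press (a joint): how far the switch handle is pushed in along its axis, m: 0 = fully out, 0.007 = home on a solid stop. A spring resists with 5 N at first, 12 N when home. Within about 0.05 rad of ON or OFF it springs back to 0 when let go; in between the lugs keep it in by about 5 mm.
- rotor: aluminium rotor disc in the bowl, 154 mm across, level, held still by the spindle brake, at any yaw. Origin on the vertical spindle axis, at deck height; its upper face lies 13 mm above that. Red arrows on it show the way the nut undoes: clockwise from above. Fittings on the disc stand up to 4 mm high.
- nut_grip (a point): grip centre of the T-handled nut, on the vertical spindle axis, about 123.5 mm above the desk while tight. Black T bar 80 mm long, 15 mm thick, from 14 mm below to 12 mm above this point; under it a 13.6 mm stem, then (28 mm below this point) a steel flange 46 mm across. x along the bar (ends alike), y across it, z up; turns with the nut.
- rotor_nut (a joint): how far the nut is undone, rad, growing CLOCKWISE seen from above (left-hand thread): 0 = hard tight, 3.6 = fully undone, at a solid stop. Starts between 0 and 0.3. Anticlockwise only tightens it against 0. Stays where it is left; friction about 0.22 N m; it rises 0.95 mm per rad.
- culture_dish_mid (a point): bystander, not to be moved: flat round clear culture dish with lid, 62 mm across, 14 mm high, standing loose on the desk beside the spinner; this point is its centre.
- filter_cube_mid (a point): bystander, not to be moved: black filter cube with a green round window, 39 x 40 x 37 mm high, standing loose on the desk beside the spinner; this point is its centre.
- mountant_bottle_mid (a point): bystander, not to be moved: small brown bottle with a white cap, 27 mm across, 62 mm high, standing loose on the desk beside the spinner; this point is its centre.
- coverslips_mid (a point): bystander, not to be moved: small white coverslip box with a blue lid, 30 x 30 x 16 mm, standing loose on the desk beside the spinner; this point is its centre.

How it is judged:
By the outcome, as a careful person would: the job done as asked, in the order asked, and still so for the second after the job is handed in, with the robot touching nothing.
It also fails if it takes over 72 s, if anything falls off the work surface, if the arm or the gripper's body presses on something with over 40 N, if the wrist force passes 120 N, or if a joint passes its speed limit or range.

ROBOT

A 6-joint arm with a two-finger parallel gripper is mounted at the origin on a cart in front of the work surface, level with it; the furniture and walls round the work are solid. World frame = base frame: x ahead of the robot, y to its left, z up, the work surface at z = 0. Lengths are in mm, angles in rad, forces in N, time in s.
With the tool pointing down it reaches from about 275 to 850 mm from the base axis. Payload 19 kg.
Tool frame: the origin (TCP) lies at the very end of the fingers, on their centre line; the grasp point (between the pads) lies 19 mm behind it (env.hold_point_z is the distance from the TCP to the grasp point, in mm); z points along the fingers, y is the direction in which the jaws open and shut (so a half turn about z gives the same grasp; the last joint's range is limited). The gripper opens to 85 mm and grips with 20 to 120 N. Pads are 22 mm wide; open, the fingers measure 114 mm over their backs; the gripper's body (76 mm by 85 mm) begins 54 mm behind the grasp point. The pads swing forward as they close: fully open they stand 13 mm farther back than shut.
Start: joints at [1.027, 0.15, 1.437, -0, 1.554, -0.134], TCP at [229.095, 527.357, 231.267] pointing down, gripper open.
Joint ranges: [-2.8, 2.8], [-0.68, 2.1], [0.12, 2.68], [-1.39, 4.53], [0.16, 2.79], [-2.81, 2.81]. Speed limits (rad/s): [1.89, 1.89, 2.22, 3.01, 3.01, 3.01].

INTERFACE

Orientations are given as a unit quaternion [w, x, y, z].
In Python, from station import env gives the robot as it stands.
- The arm moves only by the tool step_arm, never from a script. Its argument "increments" is a list of rows, each an object of numbers: "hand": the gripper's target within -1 to 1 (fully open at 1, half-way at 0, shut at -1); "dx", "dy", "dz": the shift along the tool's x, y, z in mm; "ax", "ay", "az": the turn, a rotation vector about the tool's x, y, z in degrees. In form: [{"hand": .., "dx": .., "dy": .., "dz": .., "ax": .., "ay": .., "az": ..}, ...]. A call has 1 to 5 rows; each row shifts and turns the commanded pose from where the row before left it, along the tool's axes as they then stand; what a row does not reach is not made up. A row lasts 1/8 s, in which the tool goes at most 62.5 mm and 10.7 degrees, less where a joint would pass 70% of its speed; a pose out of reach is approached as far as the arm can. A call is refused whole if a number of a shift passes 62.5 or a number of a turn 10.7, either way. A call with a gripper value outside its range is refused whole. The fingers move at their own pace and stop on an object; "squeeze" is the grip in N (left out, the last holds). Time passes only in rows, so rows that do not move let the fingers close. It gives the time, the measured TCP pose, the force and the opening at its end, in the units of the state.
- env.get_state(): the state, without advancing time (a new reading comes with each control period).
- env.read_camera(name): name is "side" or "top" or "wrist"; returns the picture (400x640x3 uint8, red, green, blue); there is no depth.
- env.camera_info(name): a dict with "fx", "fy", "cx", "cy" (pixels), "extrinsics" (4x4, takes a point from world to camera coordinates); the wrist camera has in their place "hand_eye" (4x4, takes a point from camera to tool coordinates, whose origin is the TCP and whose axes are the flange's). Camera axes: x right, y up, looking along -z (the intrinsics and any distortion apply to the point x, -y, -z); pixel columns grow to the right and rows downward; lengths in mm; the calibration is good to about 2 mm. A picture is of the moment at which its call begins: read the wrist's pose just before it. camera_info takes no time and is no camera call.
- env.hand_in(): hands the job in, once; it reports no verdict.
The state is a dict: "time_s": time; "qpos": joint angles; "joint_vel": joint speeds; "effort": joint torques, N m; "ee_pos": TCP position; "tcp_rot": TCP orientation; "ft_force": force on the tool from outside, world axes, zero at the start; "moment": the same for the moment, N m; "gripper_width": finger opening in mm.
Only numpy, scipy, OpenCV 4.12 (cv2) and the standard library are available. Lean on these libraries where they do the work, as an engineer would, in place of code of your own. Each camera call takes 0.05 s, during which the arm holds its last target.

## Working session

There is one attempt and no reset: what is moved stays moved. The work goes in short steps, Python scripts to look and compute and a tool call to move; the robot and the scene stay as the last step left them, time stands still between calls to the robot, and variables do not carry over. Pictures are saved under pics/ and viewed, and the job is handed in when it is done.

Besides the shell and the picture viewer there is one more tool, called after "Emit:" as name([rows], argument=value, ...), one row to a line, values as JSON. step_arm: Moves the arm, as the interface text tells. Its arguments: {"type":"object","properties":{"increments":{"type":"array","items":{"type":"object","properties":{"hand":{"type":"number"},"dx":{"type":"number"},"dy":{"type":"number"},"dz":{"type":"number"},"ax":{"type":"number"},"ay":{"type":"number"},"az":{"type":"number"}}}},"squeeze":{"type":"number"}},"required":["increments"]}

```bash
ls; mkdir -p pics
python3 - <<'E'
from station import env
import cv2
print(env.get_state()); print(env.hold_point_z)
for n in ["side","top","wrist"]:
    print(n, env.camera_info(n))
    cv2.imwrite(f"pics/{n}0.png", env.read_camera(n)[:,:,::-1])
E
```

```text
pics
{'time_s': 0.0, 'qpos': array([ 1.02705821e+00,  1.50978200e-01,  1.43799411e+00,  1.15138412e-05,
        1.55375938e+00, -1.34001293e-01]), 'joint_vel': array([-2.66562773e-06,  1.40398676e-03,  1.44973190e-03, -1.20869259e-03,
        1.89215112e-03, -4.56285867e-04]), 'effort': array([-3.62484216e-04, -7.13055182e+01, -5.70865130e+01, -1.05251615e-05,
        8.82267428e-03, -1.32356690e-04]), 'ee_pos': array([228.96195777, 527.20781892, 230.69826455]), 'tcp_rot': array([-1.94750126e-04,  2.03438391e-01,  9.79087584e-01, -5.35220998e-04]), 'ft_force': array([ 0.48153606,  0.38955821, -0.07317491]), 'moment': array([ 0.06513136,  0.01020578, -0.00380469]), 'gripper_width': 85.27350833727532}
18.700000000000003
side {'fx': 458.5386833323056, 'fy': 458.5386833323056, 'cx': 325.67131218185796, 'cy': 195.4570204034734, 'extrinsics': array([[ 9.93116674e-01, -1.17061448e-01, -3.98623172e-03,
        -4.63442009e+02],
       [ 5.04565158e-02,  3.96850066e-01,  9.16495589e-01,
        -1.25982411e+02],
       [-1.05704365e-01, -9.10388182e-01,  4.00024930e-01,
        -9.28534533e+0
[... 313 characters left out ...]
2e-01,  5.89093748e-02,  2.02314538e-01,
        -5.00266068e+02],
       [-2.02182141e-01, -8.26168012e-03,  9.79313089e-01,
        -8.61132210e+02],
       [ 0.00000000e+00,  0.00000000e+00,  0.00000000e+00,
         1.00000000e+00]])}
wrist {'fx': 312.4708428431222, 'fy': 312.4708428431222, 'cx': 319.8474118063484, 'cy': 203.36092584007685, 'hand_eye': array([[-2.64051025e-04,  9.56724768e-01,  2.90994240e-01,
         7.40538921e+01],
       [ 9.99999856e-01,  1.16607816e-04,  5.24028932e-04,
         5.57522426e-01],
       [ 4.67419256e-04,  2.90994336e-01, -9.56724661e-01,
        -1.42043288e+02],
       [ 0.00000000e+00,  0.00000000e+00,  0.00000000e+00,
         1.00000000e+00]])}
```

View pics/side0.png

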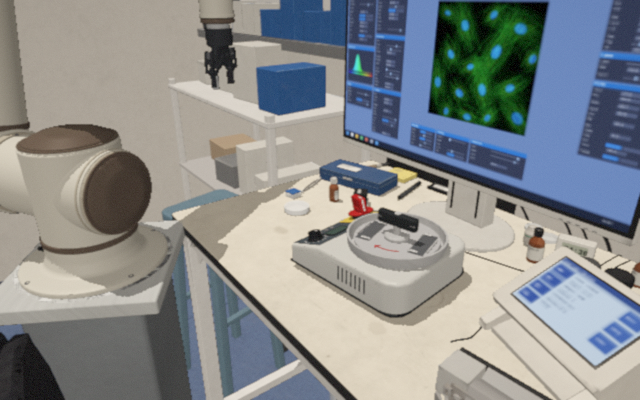

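View pics/top0.png

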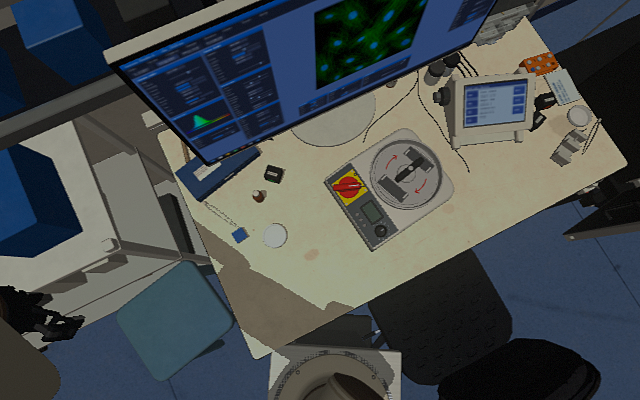

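View pics/wrist0.png

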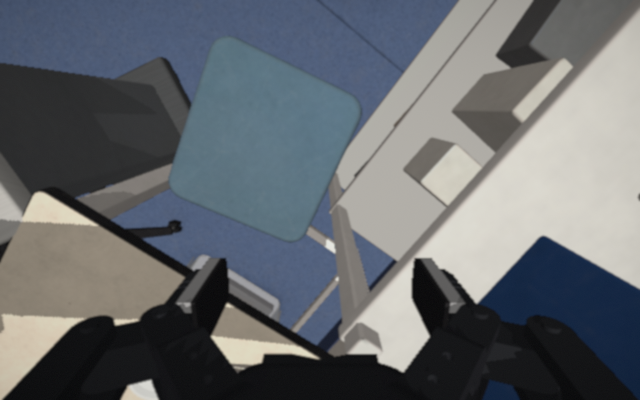

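```bash
cat > h.py <<'E'
import numpy as np, cv2
from station import env
from scipy.spatial.transform import Rotation as R
def Rq(q): return R.from_quat([q[1],q[2],q[3],q[0]]).as_matrix()
def cam(name, st=None):
    i=env.camera_info(name)
    if name=="wrist":
        st=st or env.get_state()
        T=np.eye(4);T[:3,:3]=Rq(st["tcp_rot"]);T[:3,3]=st["ee_pos"]
        E=np.linalg.inv(T@i["hand_eye"])
    else: E=i["extrinsics"]
    return i,E
def proj(c,P):
    i,E=c; P=np.atleast_2d(P); p=P@E[:3,:3].T+E[:3,3]
    return np.c_[i["fx"]*p[:,0]/-p[:,2]+i["cx"], i["fy"]*p[:,1]/p[:,2]+i["cy"]]
def ray(c,u,v):
    i,E=c; d=np.array([(u-i["cx"])/i["fx"],-(v-i["cy"])/i["fy"],-1.]); Rm=E[:3,:3]
    d=Rm.T@d; return -Rm.T@E[:3,3], d/np.linalg.norm(d)
def onz(c,u,v,z):
    o,d=ray(c,u,v); return o+d*(z-o[2])/d[2]
def tri(rs):
    A=sum(np.eye(3)-np.outer(d,d) for o,d in rs); b=sum((np.eye(3)-np.outer(d,d))@o for o,d in rs)
    return np.linalg.solve(A,b)
E
python3 - <<'E'
from h import *
t=cv2.imread("pics/top0.png");s=cv2.imread("pics/side0.png")
cv2.imwrite("pics/tc.png",cv2.resize(t[115:265,310:470],None,fx=5,fy=4.0*1.25*.8 if 0 else 4,interpolation=cv2.INTER_CUBIC)) if 0 else cv2.imwrite("pics/tc.png",cv2.resize(t[118:258,315:465],None,fx=4,fy=4,interpolation=cv2.INTER_CUBIC))
cv2.imwrite("pics/sc.png",cv2.resize(s[165:315,270:470],None,fx=4,fy=4,interpolation=cv2.INTER_CUBIC))
c=cam("top");
print("switch",onz(c,348,187,80),"nut",onz(c,407,173,135))
for n,p,z in [("dish",(275,235),14),("cube",(274,173),37),("bottle",(259,197),62),("slips",(240,234),16)]: print(n,onz(c,*p,z))
E
```

```text
switch [534.50500614  -4.73778067  80.        ] nut [ 562.03028797 -135.96634766  135.        ]
dish [413.32458665 172.26120793  14.        ]
cube [571.3018895 185.5275224  37.       ]
bottle [500.17639322 213.8293645   62.        ]
slips [410.31050407 261.65347959  16.        ]
```

View pics/tc.png

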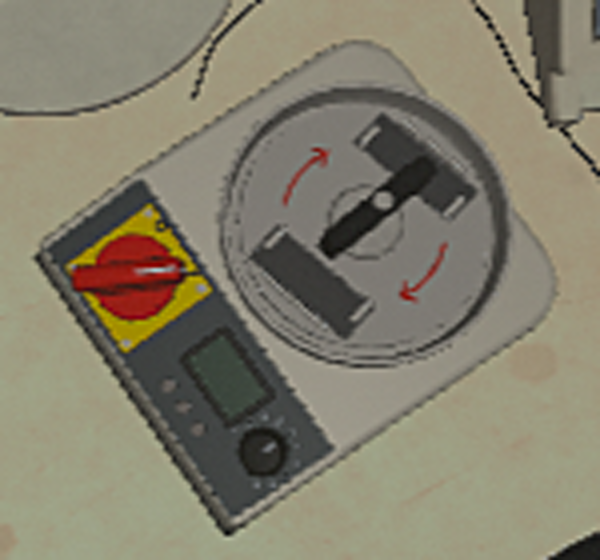

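View pics/sc.png

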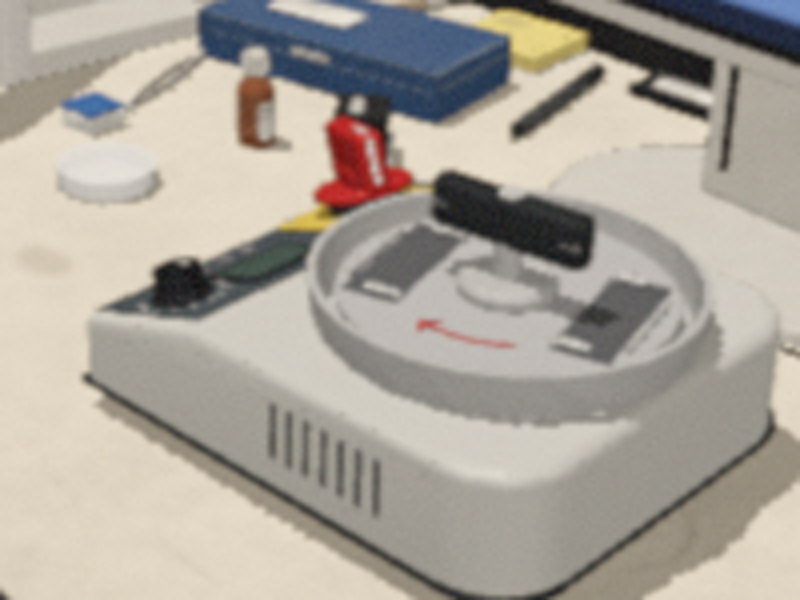

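Emit:
step_arm([
  {"hand": 1,"dx": -44.9,"dy": -36.2},
  {"hand": 1,"dx": -44.9,"dy": -36.2},
  {"hand": 1,"dx": -44.9,"dy": -36.2},
  {"hand": 1,"dx": -44.9,"dy": -36.2},
  {"hand": 1,"dx": -44.9,"dy": -36.2},
])

```text
invalid input
```

Emit:
step_arm([
  {"hand": 1,"dx": -44.9,"dy": -36.2},
  {"hand": 1,"dx": -44.9,"dy": -36.2},
  {"hand": 1,"dx": -44.9,"dy": -36.2},
  {"hand": 1,"dx": -44.9,"dy": -36.2},
  {"hand": 1,"dx": -44.9,"dy": -36.2},
])

```text
invalid input
```

Emit:
step_arm([
  {"hand": 1,"az": 9},
  {"hand": 1,"az": 9},
  {"hand": 1,"az": 9},
  {"hand": 1,"az": 9},
  {"hand": 1},
])

```text
invalid input
```

```bash
cat > w.py <<'E'
import sys
from h import *
import pickle
n=sys.argv[1]
st=env.get_state(); im=env.read_camera("wrist")[:,:,::-1]
cv2.imwrite(f"pics/{n}.png",im); pickle.dump(st,open(f"pics/{n}.pkl","wb"))
M=Rq(st["tcp_rot"])
print(st["time_s"],st["ee_pos"].round(1),st["qpos"].round(3),"x",M[:,0].round(4),"z",M[:,2].round(4),st["ft_force"].round(1),st["gripper_width"])
E
python3 w.py w1
```

```text
0.15 [229.  527.2 230.8] [ 1.027  0.151  1.438  0.     1.554 -0.134] x [-9.172e-01  3.984e-01  1.000e-04] z [-5.e-04 -8.e-04 -1.e+00] [-0.9 -0.6 -0.3] 85.23296864810602
```

View pics/w1.png

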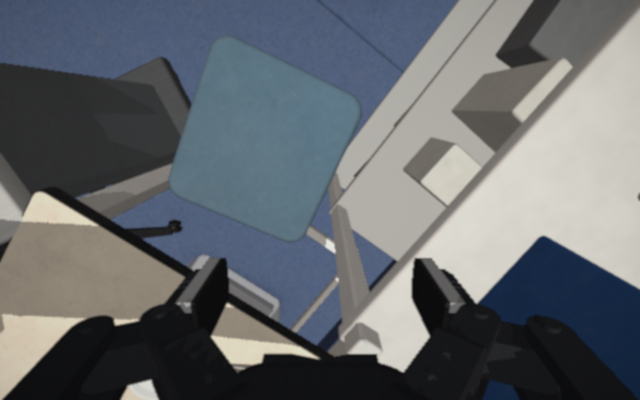

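Emit:
step_arm([
  {"hand": 1,"dx": -44.9,"dy": -36.2,"dz": 0,"ax": 0,"ay": 0,"az": 0},
  {"hand": 1,"dx": -44.9,"dy": -36.2,"dz": 0,"ax": 0,"ay": 0,"az": 0},
  {"hand": 1,"dx": -44.9,"dy": -36.2,"dz": 0,"ax": 0,"ay": 0,"az": 0},
  {"hand": 1,"dx": -44.9,"dy": -36.2,"dz": 0,"ax": 0,"ay": 0,"az": 0},
  {"hand": 1,"dx": -44.9,"dy": -36.2,"dz": 0,"ax": 0,"ay": 0,"az": 0},
])

```text
time_s: 0.82
ee_pos: [363.3, 270.2, 231.3]
tcp_rot: [0.0, 0.203, 0.979, 0.0]
ft_force: [0.7, -0.4, 0.4]
gripper_width: 85.6
```

Emit:
step_arm([
  {"hand": 1,"dx": -44.9,"dy": -36.2,"dz": 0,"ax": 0,"ay": 0,"az": 0},
  {"hand": 1,"dx": -44.9,"dy": -36.2,"dz": 0,"ax": 0,"ay": 0,"az": 0},
  {"hand": 1,"dx": -44.9,"dy": -36.2,"dz": 0,"ax": 0,"ay": 0,"az": 0},
  {"hand": 1,"dx": -44.9,"dy": -36.2,"dz": 0,"ax": 0,"ay": 0,"az": 0},
  {"hand": 1,"dx": -44.9,"dy": -36.2,"dz": 0,"ax": 0,"ay": 0,"az": 0},
])

```text
time_s: 1.45
ee_pos: [497.2, 14.5, 231.4]
tcp_rot: [0.0, 0.204, 0.979, 0.0]
ft_force: [1.1, -0.0, -0.7]
gripper_width: 85.2
```

Emit:
step_arm([
  {"hand": 1,"dx": 0,"dy": 0,"dz": 0,"ax": 0,"ay": 0,"az": 9},
  {"hand": 1,"dx": 0,"dy": 0,"dz": 0,"ax": 0,"ay": 0,"az": 9},
  {"hand": 1,"dx": 0,"dy": 0,"dz": 0,"ax": 0,"ay": 0,"az": 9},
  {"hand": 1,"dx": 0,"dy": 0,"dz": 0,"ax": 0,"ay": 0,"az": 9},
  {"hand": 1,"dx": 0,"dy": 0,"dz": 0,"ax": 0,"ay": 0,"az": 0},
])

```text
time_s: 2.08
ee_pos: [496.6, 16.4, 231.2]
tcp_rot: [-0.0, 0.496, 0.868, -0.0]
ft_force: [0.5, -0.1, 0.4]
gripper_width: 85.3
```

```bash
python3 w.py w2
```

```text
2.075 [496.6  16.4 231.2] [-0.122 -0.013  1.612 -0.     1.543 -0.655] x [-5.085e-01  8.611e-01  1.000e-04] z [-2.e-04 -1.e-04 -1.e+00] [ 0.5 -0.1  0.4] 85.26588077719552
```

View pics/w2.png

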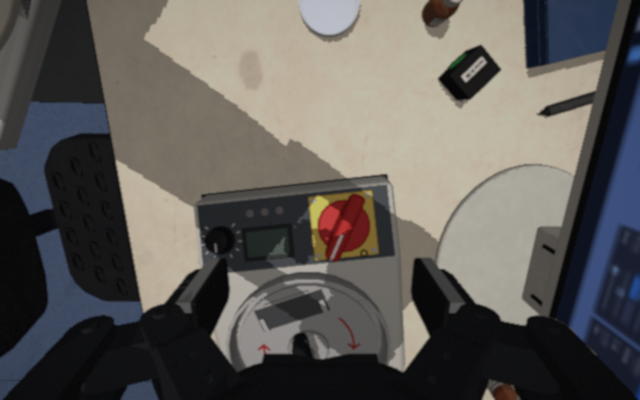

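Run:
```python
from h import *
im=cv2.imread("pics/w2.png")
cv2.imwrite("pics/w2c.png",cv2.resize(im[170:280,190:410],None,fx=3.6,fy=3.6,interpolation=cv2.INTER_CUBIC))
t,s=cam("top"),cam("side")
for a,b in [((208,165),(345,134))]:
    r=[ray(t,*a),ray(s,*b)]; P=tri(r); print("mon",P,proj(t,P),proj(s,P))
# monitor bottom edge, other point: top (490,0) line to side line
```

```text
mon [553.84723612 322.37990522 145.18380876] [[208.17554076 163.54075534]] [[343.77889211 134.33329942]]
```

View pics/w2c.png

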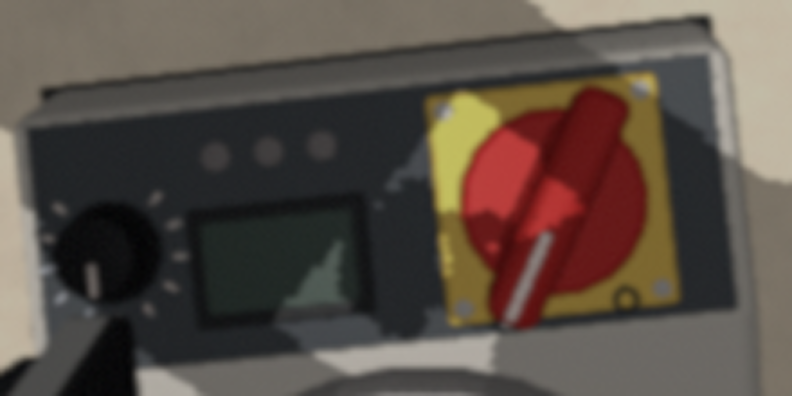

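Run:
```python
from h import *
t=cam("top")
a=onz(t,208,165,145);b=onz(t,490,0,145);print(a,b)
n=np.cross(b-a,[0,0,1]);n/=np.linalg.norm(n)
for q in [(535,-5),(562,-136),(552,-79)]: print(np.dot(np.array([*q,145])-a,n))
```

```text
[550.40398993 322.4183049  145.        ] [1029.36523612 -339.53425831  145.        ]
204.41293990245583
259.33090226342824
234.01905741662415
```

Emit:
step_arm([
  {"hand": 1,"dx": -50,"dy": 0,"dz": 0,"ax": 0,"ay": 0,"az": 0},
  {"hand": 1,"dx": -50,"dy": 0,"dz": 0,"ax": 0,"ay": 0,"az": 0},
  {"hand": 1,"dx": -20,"dy": 0,"dz": 0,"ax": 0,"ay": 0,"az": 0},
  {"hand": 1,"dx": 0,"dy": 0,"dz": 0,"ax": 0,"ay": 0,"az": 0},
])

```text
time_s: 2.62
ee_pos: [557.8, -87.6, 230.8]
tcp_rot: [-0.0, 0.496, 0.869, -0.0]
ft_force: [0.2, -0.4, -0.8]
gripper_width: 85.5
```

```bash
python3 w.py w3;  python3 - <<'E'
import cv2
im=cv2.imread("pics/w3.png")
cv2.imwrite("pics/w3c.png",cv2.resize(im[60:260,190:410],None,fx=3,fy=3,interpolation=cv2.INTER_CUBIC))
E
```

```text
2.625 [557.8 -87.6 230.8] [-0.292  0.13   1.462 -0.     1.551 -0.826] x [-5.086e-01  8.610e-01  7.000e-04] z [-1.e-03  3.e-04 -1.e+00] [ 0.2 -0.4 -0.8] 85.50691346171948
```

View pics/w3c.png

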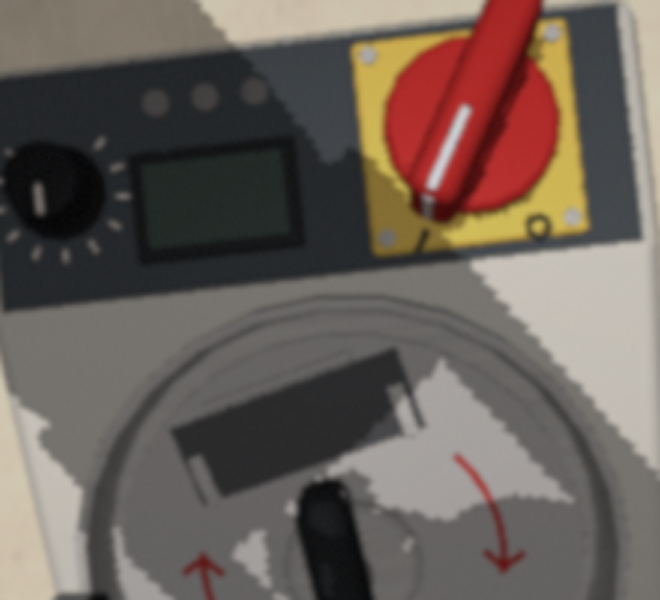

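View pics/w3.png

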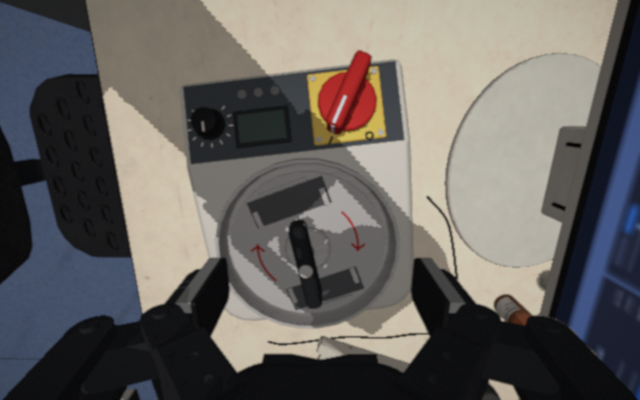

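Run:
```python
from h import *
import pickle
L=lambda n: pickle.load(open(f"pics/{n}.pkl","rb"))
w2,w3,t,s=cam("wrist",L("w2")),cam("wrist",L("w3")),cam("top"),cam("side")
A=np.array([[428,98],[655,73],[681,302],[449,327]])/3.6+[190,170]
As=np.array([[444,112],[641,88],[661,289],[463,308]])/3.6+[190,170]
B=np.array([[352,44],[567,20],[588,231],[375,257]])/3+[190,60]
Bs=np.array([[368,55],[552,33],[573,216],[387,238]])/3+[190,60]
T=np.array([[125,352],[68,270],[150,203],[213,287]])/4+[315,118]
C=np.array([tri([ray(w2,*A[i]),ray(w3,*B[i]),ray(t,*T[i])]) for i in range(4)])
print("corners",C.round(1),"c",C.mean(0)); 
S=np.array([tri([ray(w2,*As[i]),ray(w3,*Bs[i])]) for i in range(4)]);print("screws",S.round(1),S.mean(0))
for X in (C,S):
    up=(X[2]+X[3]-X[0]-X[1])/2; lf=(X[1]+X[2]-X[0]-X[3])/2; n=np.cross(up,lf);n/=np.linalg.norm(n)
    print(np.linalg.norm(up),np.linalg.norm(lf),n,"tilt",np.degrees(np.arccos(n[2])),"yaw up",np.degrees(np.arctan2(up[1],up[0])),"yaw left",np.degrees(np.arctan2(lf[1],lf[0]))-90)
m=C.mean(0)
for c in(w2,w3,t):print(proj(c,m))
print([x.mean(0) for x in (A,B,T)])
# nut
for p in [(306,271)]: print("nut w3",onz(w3,*p,135.5),"top",onz(t,410.8,168,135.5), "tri",tri([ray(w3,*p),ray(t,410.8,168)]))
print("nut ends w3",onz(w3,297,224,135.5),onz(w3,314,303,135.5))
im=cv2.imread("pics/w3.png")
cv2.imwrite("pics/w3n.png",cv2.resize(im[150:330,215:400],None,fx=4,fy=3.3333*1.2,interpolation=cv2.INTER_CUBIC)[:600*2])
print(cv2.imread("pics/w3n.png").shape)
```

```text
corners [[494.1  -3.8  50.7]
 [547.5  36.2  50.3]
 [585.8 -14.   74.3]
 [533.  -55.3  73.4]] c [540.09838495  -9.19910767  62.19395134]
screws [[500.7  -3.5  57.4]
 [547.1  31.6  55.1]
 [579.6 -12.7  75.8]
 [533.6 -47.9  74.2]] [540.24130066  -8.1322205   65.61476378]
67.9888524394866 66.89230077941434 [-0.21138806  0.27061301  0.9391931 ] tilt 20.083512833601286 yaw up -52.80554691664905 yaw left -52.586735073699046
58.176422680109134 58.00770689823054 [-0.1899282   0.25984655  0.94678775] tilt 18.7753615180644 yaw up -53.56511230621923 yaw left -52.761145027510025
[[342.4785545  224.86717559]]
[[345.52382512 106.04315912]]
[[349.31821484 186.67670495]]
[array([343.68055556, 225.55555556]), array([346.83333333, 106.        ]), array([349.75, 187.5 ])]
nut w3 [ 577.35156993 -143.24844924  135.5       ] top [ 574.47699238 -144.5277932   135.5       ] tri [ 578.30956445 -147.00944101  127.04345459]
nut ends w3 [ 549.88926168 -109.99591551  135.5       ] [ 599.05447261 -166.97387093  135.5       ]
(720, 740, 3)
```

Run:
```python
import cv2
im=cv2.imread("pics/w3.png")
cv2.imwrite("pics/w3n.png",cv2.resize(im[205:335,215:400],None,fx=4,fy=4,interpolation=cv2.INTER_CUBIC))
```

```text
(no output)
```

View pics/w3n.png

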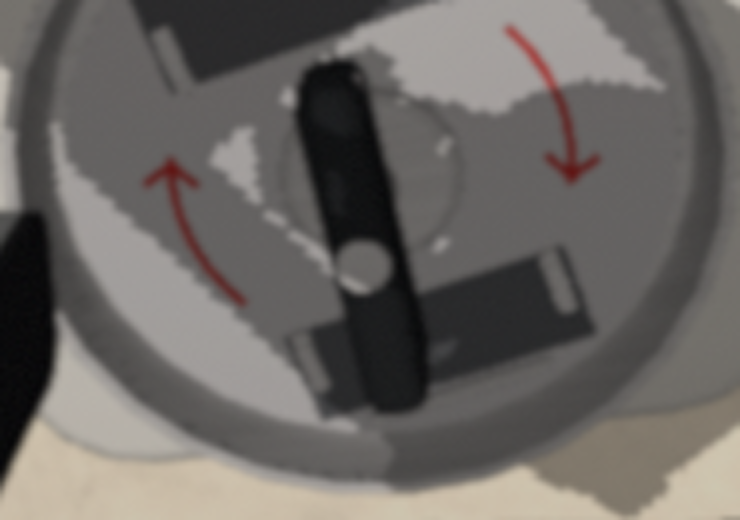

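```bash
cat > sw.py <<'E'
from h import *
import pickle
L=lambda n: pickle.load(open(f"pics/{n}.pkl","rb"))
C=np.array([540.0,-8.7,63.0]); yaw=np.radians(-53); ti=np.radians(18)
u=np.array([np.cos(yaw),np.sin(yaw),0]); Z=-np.sin(ti)*u+np.cos(ti)*np.array([0,0,1]); X=np.cos(ti)*u+np.sin(ti)*np.array([0,0,1]); Y=np.cross(Z,X)
G=C+30*Z
def bar(a): return np.cos(a)*X+np.sin(a)*Y
E
python3 - <<'E'
from sw import *
for n in("w2","w3"):
    im=cv2.imread(f"pics/{n}.png"); c=cam("wrist",L(n)); k=4
    y0,x0=(170,280) if n=="w2" else (40,280)
    im=cv2.resize(im[y0:y0+120,x0:x0+130],None,fx=k,fy=k,interpolation=cv2.INTER_CUBIC)
    def dr(P,col,cl=True):
        p=((proj(c,P)-[x0,y0]+.5)*k).astype(int); cv2.polylines(im,[p],cl,col,1)
    dr([C+34*(a*X+b*Y) for a,b in[(1,1),(1,-1),(-1,-1),(-1,1)]],(255,0,0))
    a=-np.pi/6; d=bar(a); e=np.cross(Z,d)
    dr([G+13*Z+33*i*d+7.5*j*e for i,j in[(1,1),(1,-1),(-1,-1),(-1,1)]],(0,255,0))
    dr([C+13*Z+27*bar(t) for t in np.linspace(0,6.28,40)],(255,255,0))
    cv2.imwrite(f"pics/{n}o.png",im)
a,b=cv2.imread("pics/w2o.png"),cv2.imread("pics/w3o.png"); cv2.imwrite("pics/oo.png",cv2.resize(np.hstack([a,b]),(800,369)))
E
```

```text
(no output)
```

View pics/oo.png

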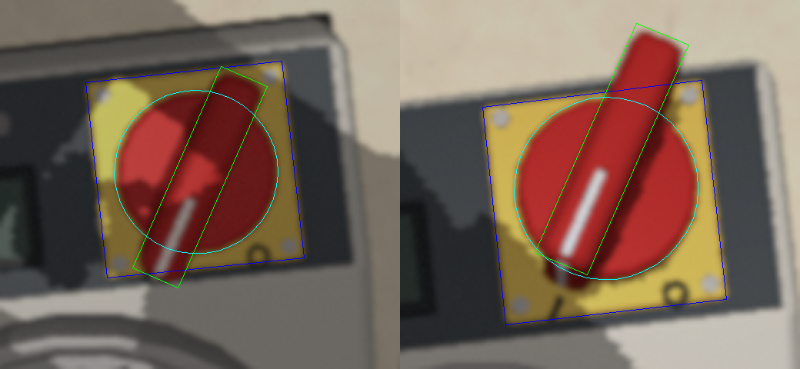

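```bash
cat > mv.py <<'E'
from sw import *
def plan(P,M):
    st=env.get_state(); M0=Rq(st["tcp_rot"]); d=M0.T@(np.array(P)-st["ee_pos"]); rv=np.degrees(R.from_matrix(M0.T@M).as_rotvec())
    print("pos",st["ee_pos"].round(1),"shift tool",d.round(1),"then turn",rv.round(2),"f",st["ft_force"].round(1), "mom",st["moment"].round(2),"w",round(st["gripper_width"],1),"q",st["qpos"].round(2),"t",st["time_s"])
def swpose(a,off):
    d=-bar(a); z=-Z; M=np.c_[d,np.cross(z,d),z]; return G+(off-18.7)*Z, M
E
python3 - <<'E'
from mv import *
P,M=swpose(-np.pi/6,60); print(P); plan(P,M)
E
```

```text
[526.74026274   8.89626567 130.81032961]
pos [557.4 -86.7 231. ] shift tool [ 97.8  22.3 100.3] then turn [ -5.7  -17.25  23.4 ] f [0.4 0.5 0.2] mom [-0.   -0.02 -0.01] w 85.4 q [-0.29  0.13  1.46  0.    1.55 -0.82] t 2.675
```

Emit:
step_arm([
  {"hand": 1,"dx": 48.8,"dy": 11.2,"dz": 15,"ax": 0,"ay": 0,"az": 0},
  {"hand": 1,"dx": 49,"dy": 11.1,"dz": 15,"ax": 0,"ay": 0,"az": 0},
  {"hand": 1,"dx": 0,"dy": 0,"dz": 0,"ax": -1.9,"ay": -5.75,"az": 7.8},
  {"hand": 1,"dx": 0,"dy": 0,"dz": 0,"ax": -1.9,"ay": -5.75,"az": 7.8},
  {"hand": 1,"dx": 0,"dy": 0,"dz": 0,"ax": -1.9,"ay": -5.75,"az": 7.8},
])

```text
time_s: 3.3
ee_pos: [526.4, 9.8, 202.0]
tcp_rot: [0.156, 0.655, 0.738, -0.03]
ft_force: [-0.7, -0.6, -0.4]
gripper_width: 85.3
```

```bash
python3 - <<'E'
from mv import *
P,M=swpose(-np.pi/6,60); plan(P,M)
E
python3 w.py w4
```

```text
pos [526.4   9.8 202. ] shift tool [ 18.3 -11.1  67.9] then turn [ 0.22  0.17 -0.21] f [-0.7 -0.6 -0.4] mom [ 0.12  0.06 -0.02] w 85.3 q [ 0.03 -0.04  1.73 -0.27  1.27 -0.03] t 3.3
3.3 [526.4   9.8 202. ] [ 0.029 -0.042  1.732 -0.27   1.272 -0.034] x [-0.0922  0.9585 -0.2699] z [ 0.19   -0.2492 -0.9496] [-0.7 -0.6 -0.4] 85.30012601862634
```

View pics/w4.png

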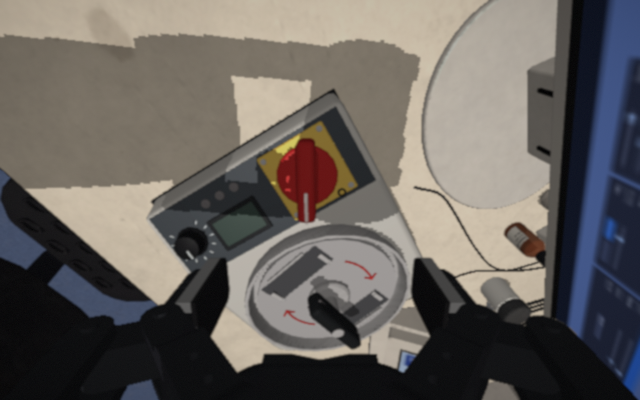

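Emit:
step_arm([
  {"hand": 1,"dx": 9.2,"dy": -5.5,"dz": 34,"ax": 0.2,"ay": 0.2,"az": -0.2},
  {"hand": 1,"dx": 9.1,"dy": -5.5,"dz": 34,"ax": 0,"ay": 0,"az": 0},
  {"hand": 1,"dx": 0,"dy": 0,"dz": 0,"ax": 0,"ay": 0,"az": 0},
])

```text
time_s: 3.72
ee_pos: [525.5, 8.6, 128.2]
tcp_rot: [0.149, 0.653, 0.742, -0.033]
ft_force: [0.2, -0.1, 0.1]
gripper_width: 85.4
```

```bash
python3 - <<'E'
from mv import *
P,M=swpose(-np.pi/6,3); plan(P,M)
E
python3 w.py w5
python3 - <<'E'
from sw import *
n="w5"
im=cv2.imread(f"pics/{n}.png"); c=cam("wrist",L(n)); k=4
y0,x0=(160,245)
im=cv2.resize(im[y0:y0+130,x0:x0+150],None,fx=k,fy=k,interpolation=cv2.INTER_CUBIC)
def dr(P,col,cl=True):
    p=((proj(c,P)-[x0,y0]+.5)*k).astype(int); cv2.polylines(im,[p],cl,col,1)
dr([C+34*(a*X+b*Y) for a,b in[(1,1),(1,-1),(-1,-1),(-1,1)]],(255,0,0))
a=-np.pi/6; d=bar(a); e=np.cross(Z,d)
dr([G+13*Z+33*i*d+7.5*j*e for i,j in[(1,1),(1,-1),(-1,-1),(-1,1)]],(0,255,0))
dr([C+13*Z+27*bar(t) for t in np.linspace(0,6.28,40)],(255,255,0))
cv2.imwrite(f"pics/{n}o.png",im)
E
```

```text
pos [525.5   8.6 128.2] shift tool [-0.8  2.  54.7] then turn [-0.4  -0.26  0.35] f [ 0.2 -0.1  0.1] mom [ 0.08  0.09 -0.03] w 85.4 q [ 0.02  0.02  1.83 -0.28  1.13 -0.01] t 3.725
3.725 [525.5   8.6 128.2] [ 0.022  0.016  1.827 -0.277  1.133 -0.009] x [-0.1032  0.9589 -0.2643] z [ 0.1786 -0.2435 -0.9533] [ 0.2 -0.1  0.1] 85.38927025937335
```

View pics/w5o.png

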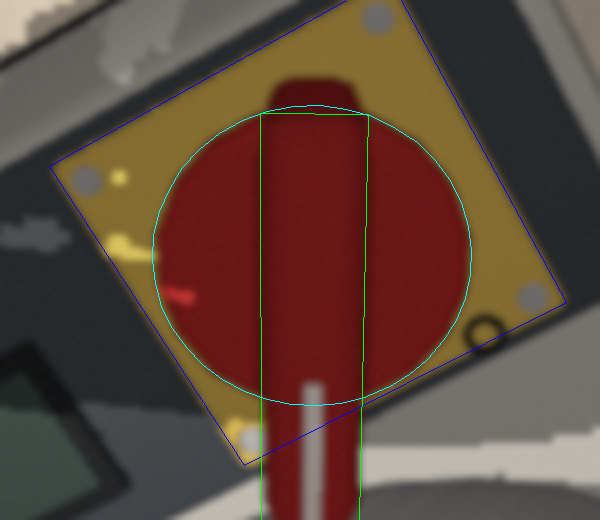

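Emit:
step_arm([
  {"hand": 1,"dx": -0.8,"dy": 1.7,"dz": 20,"ax": -0.4,"ay": -0.3,"az": 0.3},
  {"hand": 1,"dx": 0,"dy": 0,"dz": 20,"ax": 0,"ay": 0,"az": 0},
  {"hand": 1,"dx": 0,"dy": 0,"dz": 14.5,"ax": 0,"ay": 0,"az": 0},
  {"hand": 1,"dx": 0,"dy": 0,"dz": 0,"ax": 0,"ay": 0,"az": 0},
])

```text
time_s: 4.28
ee_pos: [539.2, -6.2, 78.9]
tcp_rot: [0.155, 0.655, 0.739, -0.03]
ft_force: [-0.2, 0.4, -0.1]
gripper_width: 85.7
```

```bash
python3 - <<'E'
from mv import *
P,M=swpose(-np.pi/6,3); plan(P,M)
E
python3 w.py w6
```

```text
pos [539.2  -6.2  78.9] shift tool [ 1.8 -2.   1.6] then turn [ 0.19  0.13 -0.16] f [-0.2  0.4 -0.1] mom [0.16 0.06 0.01] w 85.7 q [-0.01  0.08  1.87 -0.3   1.01  0.01] t 4.275
4.275 [539.2  -6.2  78.9] [-0.006  0.085  1.867 -0.296  1.011  0.01 ] x [-0.0933  0.9585 -0.2693] z [ 0.1895 -0.2485 -0.9499] [-0.2  0.4 -0.1] 85.71367741882489
```

View pics/w6.png

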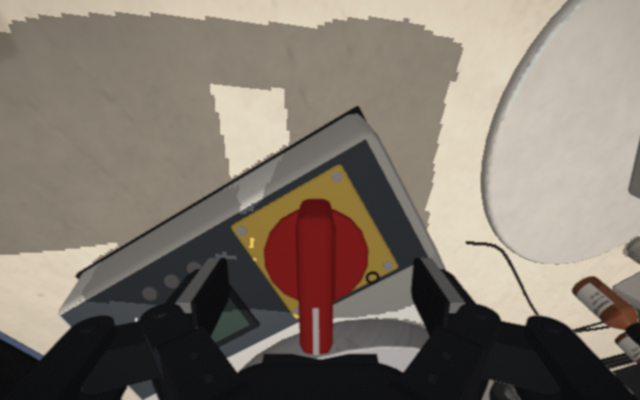

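Emit:
step_arm([
  {"hand": 1,"dx": 1.8,"dy": -2,"dz": 1,"ax": 0.2,"ay": 0.1,"az": -0.2},
  {"hand": -1,"dx": 0,"dy": 0,"dz": 0,"ax": 0,"ay": 0,"az": 0},
  {"hand": -1,"dx": 0,"dy": 0,"dz": 0,"ax": 0,"ay": 0,"az": 0},
  {"hand": -1,"dx": 0,"dy": 0,"dz": 0,"ax": 0,"ay": 0,"az": 0},
  {"hand": -1,"dx": 0,"dy": 0,"dz": 0,"ax": 0,"ay": 0,"az": 0},
], squeeze=60)

```text
time_s: 4.95
ee_pos: [537.3, -4.9, 77.3]
tcp_rot: [0.154, 0.654, 0.74, -0.031]
ft_force: [-3.2, 0.4, 3.9]
gripper_width: 13.8
```

Emit:
step_arm([
  {"hand": -1,"dx": 0,"dy": 0,"dz": 0,"ax": 0,"ay": 0,"az": 0},
  {"hand": -1,"dx": 0,"dy": 0,"dz": 0,"ax": 0,"ay": 0,"az": 0},
])

```text
time_s: 5.2
ee_pos: [537.2, -4.9, 77.1]
tcp_rot: [0.154, 0.654, 0.74, -0.031]
ft_force: [-1.7, 1.2, 4.8]
gripper_width: 14.1
```

```bash
python3 - <<'E'
from mv import *
P,M=swpose(-np.pi/6,3); plan(P,M)
E
python3 w.py w7
```

```text
pos [537.2  -4.9  77.1] shift tool [-0.1 -0.   0.6] then turn [0.03 0.04 0.02] f [-1.7  1.2  4.8] mom [ 0.05  0.38 -0.02] w 14.1 q [-0.    0.08  1.87 -0.3   1.01  0.01] t 5.2
5.2 [537.2  -4.9  77.1] [-0.004  0.085  1.871 -0.295  1.012  0.009] x [-0.0966  0.9585 -0.2684] z [ 0.1865 -0.2474 -0.9508] [-1.7  1.2  4.8] 14.052613737715157
```

View pics/w7.png

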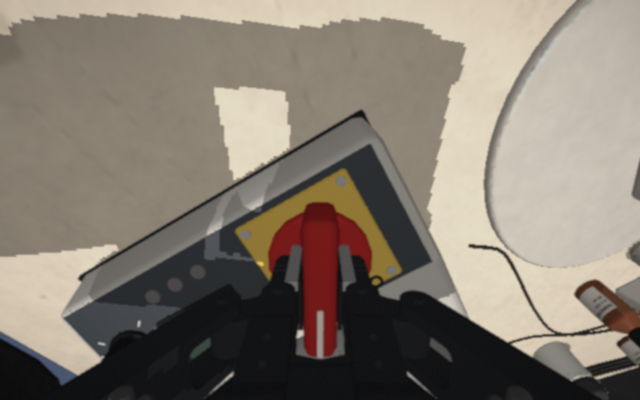

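Emit:
step_arm([
  {"hand": -1,"dx": 0,"dy": 0,"dz": 2.5,"ax": 0,"ay": 0,"az": 0},
  {"hand": -1,"dx": 0,"dy": 0,"dz": 2.5,"ax": 0,"ay": 0,"az": 0},
  {"hand": -1,"dx": 0,"dy": 0,"dz": 1.5,"ax": 0,"ay": 0,"az": 0},
  {"hand": -1,"dx": 0,"dy": 0,"dz": 0,"ax": 0,"ay": 0,"az": 0},
])

```text
time_s: 5.75
ee_pos: [538.4, -6.3, 71.9]
tcp_rot: [0.154, 0.654, 0.74, -0.031]
ft_force: [-14.5, 6.7, 22.9]
gripper_width: 14.0
```

Run:
```python
from mv import *
P,M=swpose(-np.pi/6,3-7); plan(P,M)
```

```text
pos [538.4  -6.3  71.9] shift tool [-0.1 -0.2  2. ] then turn [0.05 0.04 0.01] f [-14.5   6.7  22.9] mom [ 0.2   1.64 -0.35] w 14.0 q [-0.01  0.09  1.87 -0.3   1.    0.01] t 5.75
```

Emit:
step_arm([
  {"hand": -1,"dx": 0,"dy": -0.7,"dz": 0,"ax": 0,"ay": 0,"az": 0},
  {"hand": -1,"dx": 0,"dy": 0,"dz": 0,"ax": 0,"ay": 0,"az": 0},
])

```text
time_s: 6.0
ee_pos: [538.3, -6.3, 71.9]
tcp_rot: [0.154, 0.654, 0.74, -0.031]
ft_force: [-7.6, 6.3, 19.2]
gripper_width: 13.5
```

```bash
cat >> mv.py <<'E'
def ft():
    st=env.get_state(); M=Rq(st["tcp_rot"]); f=M.T@st["ft_force"]; m=M.T@st["moment"]
    print("tool f",f.round(1),"tool m",m.round(2),"zout",((st["ee_pos"]-G)@Z).round(2),"x,y,z off", (M.T@(st["ee_pos"]-G)).round(2),"w",round(st["gripper_width"],1),"t",st["time_s"])
E
python3 -c "
from mv import *
ft()"
```

```text
tool f [  1.6  -3.5 -21.3] tool m [ 0.71  0.41 -0.02] zout -20.67 x,y,z off [ 0.09 -0.   20.67] w 13.5 t 6.0
```

Emit:
step_arm([
  {"hand": -1,"dx": 0,"dy": 0,"dz": 0,"ax": 0,"ay": 0,"az": -4},
  {"hand": -1,"dx": 0,"dy": 0,"dz": 0,"ax": 0,"ay": 0,"az": -4},
])

```text
time_s: 6.25
ee_pos: [538.2, -6.3, 71.9]
tcp_rot: [0.152, 0.6, 0.784, -0.042]
ft_force: [-8.0, 6.0, 19.4]
gripper_width: 13.9
```

```bash
python3 -c "
from mv import *
ft(); plan(*swpose(-np.pi/6,-4))"
```

```text
tool f [  1.9  -3.7 -21.4] tool m [0.87 0.56 0.06] zout -20.66 x,y,z off [ 0.1  -0.05 20.66] w 13.9 t 6.25
pos [538.2  -6.3  71.9] shift tool [-0.1  0.   2. ] then turn [0.11 0.05 8.13] f [-8.   6.  19.4] mom [ 0.34  0.94 -0.24] w 13.9 q [-0.01  0.09  1.88 -0.3   1.   -0.13] t 6.25
```

Emit:
step_arm([
  {"hand": -1,"dx": 0,"dy": 0,"dz": 0,"ax": 0,"ay": 0,"az": -6.5},
  {"hand": -1,"dx": 0,"dy": 0,"dz": 0,"ax": 0,"ay": 0,"az": -6.5},
  {"hand": -1,"dx": 0,"dy": 0,"dz": 0,"ax": 0,"ay": 0,"az": -6.5},
  {"hand": -1,"dx": 0,"dy": 0,"dz": 0,"ax": 0,"ay": 0,"az": -6.5},
])

```text
time_s: 6.75
ee_pos: [538.0, -6.4, 71.8]
tcp_rot: [0.138, 0.408, 0.899, -0.075]
ft_force: [-10.4, 5.3, 20.8]
gripper_width: 14.3
```

```bash
python3 -c "
from mv import *
ft(); plan(*swpose(-np.pi/6,-4))"
```

```text
tool f [  3.8  -4.8 -23. ] tool m [0.88 0.94 0.11] zout -20.66 x,y,z off [ 0.18 -0.2  20.66] w 14.3 t 6.75
pos [538.   -6.4  71.8] shift tool [-0.1  0.2  2. ] then turn [ 0.07  0.07 34.22] f [-10.4   5.3  20.8] mom [ 0.17  1.22 -0.4 ] w 14.3 q [-0.01  0.09  1.88 -0.3   1.   -0.59] t 6.75
```

Emit:
step_arm([
  {"hand": -1,"dx": 0,"dy": 0,"dz": 0,"ax": 0,"ay": 0,"az": -6.5},
  {"hand": -1,"dx": 0,"dy": 0,"dz": 0,"ax": 0,"ay": 0,"az": -6.5},
  {"hand": -1,"dx": 0,"dy": 0,"dz": 0,"ax": 0,"ay": 0,"az": -6.5},
  {"hand": -1,"dx": 0,"dy": 0,"dz": 0,"ax": 0,"ay": 0,"az": -5.5},
  {"hand": -1,"dx": 0,"dy": 0,"dz": 0,"ax": 0,"ay": 0,"az": 0},
])

```text
time_s: 7.38
ee_pos: [537.9, -6.6, 71.8]
tcp_rot: [0.119, 0.204, 0.966, -0.103]
ft_force: [-12.2, 4.3, 21.1]
gripper_width: 14.2
```

```bash
python3 -c "
from mv import *
ft(); plan(*swpose(np.pi/6,-4))"
```

```text
tool f [  6.7  -4.5 -23.4] tool m [ 0.7   1.29 -0.03] zout -20.68 x,y,z off [ 0.31 -0.29 20.68] w 14.2 t 7.375
pos [537.9  -6.6  71.8] shift tool [-0.3  0.3  2. ] then turn [-0.02  0.09 -0.9 ] f [-12.2   4.3  21.1] mom [-0.09  1.42 -0.36] w 14.2 q [-0.01  0.09  1.88 -0.3   1.   -1.02] t 7.375
```

Emit:
step_arm([
  {"hand": -1,"dx": 0,"dy": 0,"dz": 0,"ax": 0,"ay": 0,"az": -0.9},
  {"hand": -1,"dx": 0,"dy": 0,"dz": -3,"ax": 0,"ay": 0,"az": 0},
  {"hand": -1,"dx": 0,"dy": 0,"dz": -3.5,"ax": 0,"ay": 0,"az": 0},
  {"hand": -1,"dx": 0,"dy": 0,"dz": 0,"ax": 0,"ay": 0,"az": 0},
])

```text
time_s: 7.88
ee_pos: [536.7, -5.1, 77.4]
tcp_rot: [0.118, 0.198, 0.968, -0.104]
ft_force: [-2.7, -0.2, 7.3]
gripper_width: 13.8
```

```bash
python3 -c "
from mv import *
ft(); plan(*swpose(np.pi/6,3))"; python3 w.py w8
```

```text
tool f [ 0.4 -2.4 -7.4] tool m [0.39 0.2  0.01] zout -14.81 x,y,z off [ 0.38 -0.29 14.81] w 13.8 t 7.875
pos [536.7  -5.1  77.4] shift tool [-0.4  0.3  0.9] then turn [-0.03  0.08 -0.08] f [-2.7 -0.2  7.3] mom [-0.26  0.31 -0.14] w 13.8 q [-0.    0.08  1.87 -0.3   1.01 -1.04] t 7.875
7.875 [536.7  -5.1  77.4] [-0.004  0.083  1.872 -0.296  1.011 -1.037] x [-0.8942  0.3578 -0.2692] z [ 0.187  -0.2477 -0.9506] [-2.7 -0.2  7.3] 13.839624241625337
```

View pics/w8.png

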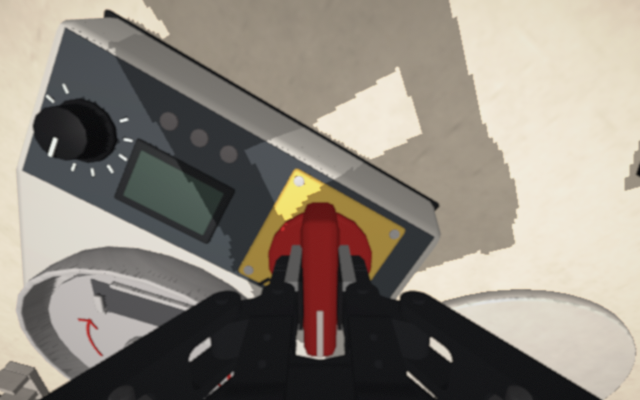

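Emit:
step_arm([
  {"hand": -1,"dx": 0,"dy": 0,"dz": -1.5,"ax": 0,"ay": 0,"az": 0},
  {"hand": 1,"dx": 0,"dy": 0,"dz": 0,"ax": 0,"ay": 0,"az": 0},
  {"hand": 1,"dx": 0,"dy": 0,"dz": 0,"ax": 0,"ay": 0,"az": 0},
  {"hand": 1,"dx": 0,"dy": 0,"dz": 0,"ax": 0,"ay": 0,"az": 0},
  {"hand": 1,"dx": 0,"dy": 0,"dz": 0,"ax": 0,"ay": 0,"az": 0},
])

```text
time_s: 8.55
ee_pos: [536.2, -4.6, 78.1]
tcp_rot: [0.117, 0.198, 0.968, -0.104]
ft_force: [0.1, -0.5, 0.0]
gripper_width: 84.5
```

Emit:
step_arm([
  {"hand": 1,"dx": 0,"dy": 0,"dz": -30,"ax": 0,"ay": 0,"az": 0},
  {"hand": 1,"dx": 0,"dy": 0,"dz": -50,"ax": 0,"ay": 0,"az": 0},
  {"hand": 1,"dx": 0,"dy": 0,"dz": -10,"ax": 0,"ay": 0,"az": 0},
  {"hand": 1,"dx": 0,"dy": 0,"dz": 0,"ax": 0,"ay": 0,"az": 0},
])

```text
time_s: 9.05
ee_pos: [519.6, 17.8, 164.0]
tcp_rot: [0.118, 0.197, 0.968, -0.104]
ft_force: [0.9, -0.4, -1.3]
gripper_width: 85.3
```

```bash
python3 w.py w9
python3 - <<'E'
from sw import *
n="w9"
im=cv2.imread(f"pics/{n}.png"); c=cam("wrist",L(n)); k=3
y0,x0=(120,225)
im=cv2.resize(im[y0:y0+180,x0:x0+200],None,fx=k,fy=k,interpolation=cv2.INTER_CUBIC)
def dr(P,col,cl=True):
    p=((proj(c,P)-[x0,y0]+.5)*k).astype(int); cv2.polylines(im,[p],cl,col,1)
a=np.pi/6; d=bar(a); e=np.cross(Z,d)
dr([G+13*Z+33*i*d+7.5*j*e for i,j in[(1,1),(1,-1),(-1,-1),(-1,1)]],(0,255,0))
dr([C+13*Z+27*bar(t) for t in np.linspace(0,6.28,40)],(255,255,0))
dr([C+6*Z+27*bar(t) for t in np.linspace(0,6.28,40)],(255,0,255))
cv2.imwrite(f"pics/{n}o.png",im)
E
```

```text
9.05 [519.6  17.8 164. ] [ 0.045 -0.026  1.795 -0.277  1.203 -1.045] x [-0.8942  0.3576 -0.2691] z [ 0.1872 -0.2473 -0.9507] [ 0.9 -0.4 -1.3] 85.34431128314574
```

View pics/w9o.png

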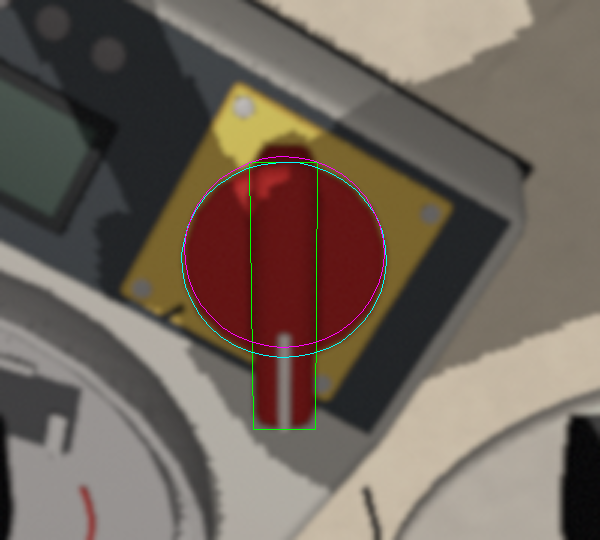

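View pics/w9.png

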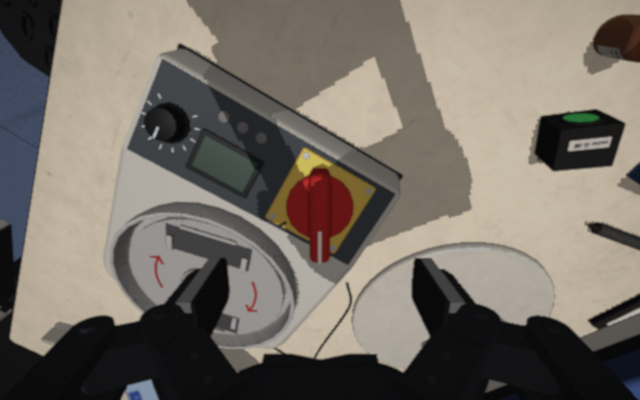

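```bash
cat >> mv.py <<'E'
def down(az):
    a=np.radians(az); x=np.array([np.cos(a),np.sin(a),0]); z=np.array([0,0,-1.]); return np.c_[x,np.cross(z,x),z]
E
python3 - <<'E'
from mv import *
c=cam("wrist",L("w3")); p=onz(c,298.75,230,135.5);q=onz(c,314.5,305,135.5); print(p,q,np.degrees(np.arctan2(*(p-q)[[1,0]])))
plan([577,-143.5,190],down(131))
E
```

```text
[ 553.83103987 -113.91665605  135.5       ] [ 600.62851795 -168.6025691   135.5       ] 130.555262656559
pos [519.3  17.6 163. ] shift tool [-116.5 -125.7   24.9] then turn [-5.34 17.37 25.72] f [-0.5  0.3  0.3] mom [ 0.11  0.12 -0.01] w 85.5 q [ 0.04 -0.03  1.8  -0.28  1.2  -1.05] t 9.1
```

Emit:
step_arm([
  {"hand": 1,"dx": 0,"dy": 0,"dz": -30,"ax": 0,"ay": 0,"az": 0},
  {"hand": 1,"dx": 0,"dy": 0,"dz": 0,"ax": -1.78,"ay": 5.79,"az": 8.5},
  {"hand": 1,"dx": 0,"dy": 0,"dz": 0,"ax": -1.78,"ay": 5.79,"az": 8.5},
  {"hand": 1,"dx": 0,"dy": 0,"dz": 0,"ax": -1.78,"ay": 5.79,"az": 8.5},
])

```text
time_s: 9.6
ee_pos: [513.8, 25.0, 190.8]
tcp_rot: [-0.002, 0.415, 0.91, 0.001]
ft_force: [-1.1, 0.8, -0.5]
gripper_width: 85.4
```

Run:
```python
from mv import *
plan([577,-143.5,190],down(130.5))
```

```text
pos [513.8  25.  190.8] shift tool [-1.687e+02 -6.260e+01  1.000e-01] then turn [-0.03 -0.26  0.43] f [-1.1  0.8 -0.5] mom [-0.02 -0.    0.02] w 85.4 q [-0.1   0.04  1.64  0.    1.47 -0.82] t 9.6
```

Emit:
step_arm([
  {"hand": 1,"dx": -56,"dy": -21,"dz": 0,"ax": 0,"ay": -0.3,"az": 0.4},
  {"hand": 1,"dx": -56,"dy": -21,"dz": 0,"ax": 0,"ay": 0,"az": 0},
  {"hand": 1,"dx": -56,"dy": -20.6,"dz": 0,"ax": 0,"ay": 0,"az": 0},
  {"hand": 1,"dx": 0,"dy": 0,"dz": 0,"ax": 0,"ay": 0,"az": 0},
])

```text
time_s: 10.1
ee_pos: [576.8, -146.6, 190.2]
tcp_rot: [0.001, 0.418, 0.908, -0.002]
ft_force: [0.1, 1.6, 0.0]
gripper_width: 85.6
```

```bash
python3 w.py w10
python3 - <<'E'
from mv import *
plan([577,-143.5,190],down(130.5))
E
```

```text
10.1 [ 576.8 -146.6  190.2] [-0.377  0.208  1.453 -0.003  1.479 -1.084] x [-0.6503  0.7597 -0.003 ] z [ 4.0e-04 -3.6e-03 -1.0e+00] [0.1 1.6 0. ] 85.6432136692245
pos [ 576.4 -144.7  190.5] shift tool [0.5 1.2 0.5] then turn [-0.09  0.15  0.13] f [-0.6  0.4  0.8] mom [-0.03 -0.    0.  ] w 85.5 q [-0.37  0.21  1.45 -0.    1.48 -1.08] t 10.15
```

View pics/w10.png

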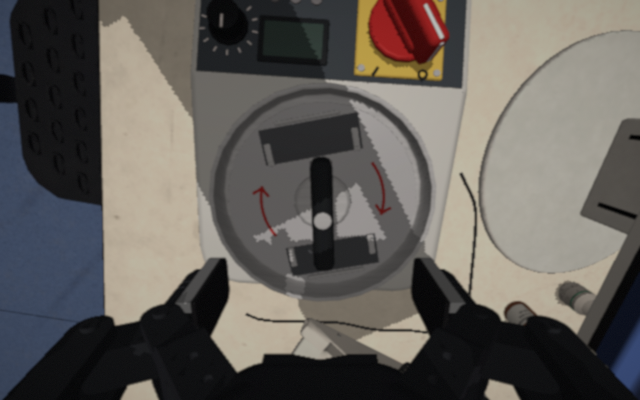

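```bash
python3 w.py w11
python3 - <<'E'
from mv import *
im=cv2.imread("pics/w11.png"); c=cam("wrist",L("w11"))
cv2.imwrite("pics/w11c.png",cv2.resize(im[145:285,260:400],None,fx=4,fy=4,interpolation=cv2.INTER_CUBIC))
g=im.max(2)
for v in range(155,275,8):
    r=g[v,295:350]; xs=np.where(r<45)[0]+295; print(v,(xs.min(),xs.max(),len(xs)) if len(xs) else None)
m=(g[200:240,300:345]>100); ys,xs=np.where(m); print(xs.mean()+300,ys.mean()+200)
E
```

```text
10.15 [ 576.4 -144.7  190.5] [-0.374  0.206  1.455 -0.003  1.479 -1.083] x [-0.6512  0.7589 -0.0026] z [ 5.e-04 -3.e-03 -1.e+00] [-0.6  0.4  0.8] 85.50958891335011
155 (np.int64(295), np.int64(326), 32)
163 (np.int64(311), np.int64(328), 18)
171 (np.int64(309), np.int64(329), 21)
179 (np.int64(309), np.int64(330), 22)
187 (np.int64(309), np.int64(330), 22)
195 (np.int64(310), np.int64(330), 21)
203 (np.int64(310), np.int64(330), 21)
211 (np.int64(311), np.int64(330), 20)
219 (np.int64(330), np.int64(330), 1)
227 (np.int64(330), np.int64(331), 2)
235 (np.int64(312), np.int64(331), 20)
243 (np.int64(312), np.int64(349), 38)
251 (np.int64(295), np.int64(349), 52)
259 (np.int64(296), np.int64(349), 54)
267 (np.int64(297), np.int64(348), 52)
323.53668763102723 221.50943396226415
```

View pics/w11c.png

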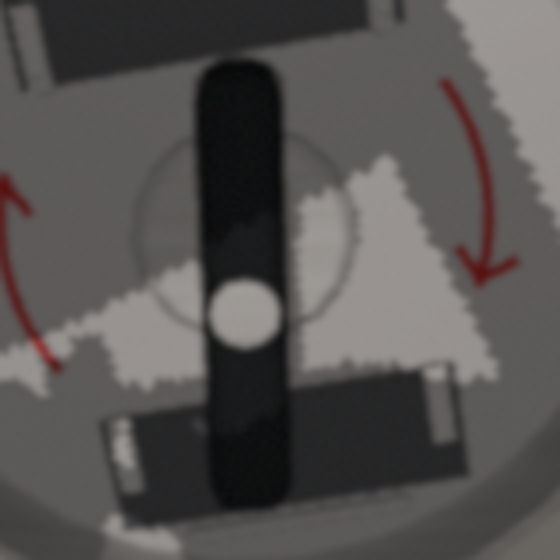

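Run:
```python
from mv import *
c=cam("wrist",L("w11")); p=onz(c,320,167.5,135.5);q=onz(c,322.2,265,135.5); print(p,q,(p+q)/2,np.degrees(np.arctan2(*(p-q)[[1,0]])),onz(c,321.25,223.2,136))
P=onz(c,321.25,223.2,136);print(P); az=np.degrees(np.arctan2(*(p-q)[[1,0]]))
plan([P[0],P[1],107],down(az))
```

```text
[ 551.91574104 -115.45922656  135.5       ] [ 598.10178972 -166.92478414  135.5       ] [ 575.00876538 -141.19200535  135.5       ] 131.90533135759856 [ 577.06766676 -143.48884525  136.        ]
[ 577.06766676 -143.48884525  136.        ]
pos [ 576.2 -143.3  191.1] shift tool [-0.4  0.6 84.1] then turn [-0.07  0.17 -1.19] f [-0.8  0.4  0.4] mom [ 0.02 -0.02 -0.02] w 85.6 q [-0.37  0.2   1.46 -0.    1.48 -1.08] t 10.2
```

Emit:
step_arm([
  {"hand": 1,"dx": -0.4,"dy": 0.6,"dz": 30,"ax": 0,"ay": 0.2,"az": -1.2},
  {"hand": 1,"dx": 0,"dy": 0,"dz": 30,"ax": 0,"ay": 0,"az": 0},
  {"hand": 1,"dx": 0,"dy": 0,"dz": 24,"ax": 0,"ay": 0,"az": 0},
  {"hand": 1,"dx": 0,"dy": 0,"dz": 0,"ax": 0,"ay": 0,"az": 0},
  {"hand": 1,"dx": 0,"dy": 0,"dz": 0,"ax": 0,"ay": 0,"az": 0},
])

```text
time_s: 10.82
ee_pos: [577.8, -142.4, 110.0]
tcp_rot: [0.001, 0.406, 0.914, -0.0]
ft_force: [0.2, -0.6, -0.6]
gripper_width: 85.8
```

```bash
python3 w.py w12
python3 - <<'E'
from mv import *
plan([577,-143.5,107],down(131.7))
E
```

```text
10.825 [ 577.8 -142.4  110. ] [-3.710e-01  2.580e-01  1.558e+00 -1.000e-03  1.322e+00 -1.104e+00] x [-0.6699  0.7425 -0.0029] z [ 0.0023 -0.0018 -1.    ] [ 0.2 -0.6 -0.6] 85.79345220991226
pos [ 578.  -142.7  110.2] shift tool [ 0.1 -1.3  3.2] then turn [0.04 0.2  0.34] f [ 0.2 -0.7  0.1] mom [-0.03  0.    0.02] w 85.8 q [-0.37  0.26  1.56 -0.    1.32 -1.1 ] t 10.875
```

View pics/w12.png

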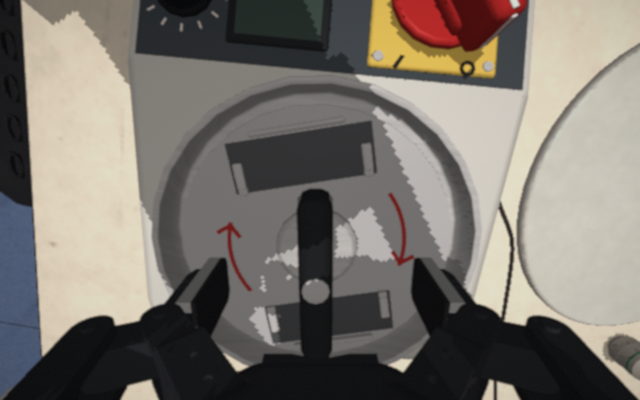

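Emit:
step_arm([
  {"hand": 1,"dx": 0,"dy": -1.6,"dz": 2.5,"ax": 0,"ay": 0.2,"az": 0.2},
  {"hand": -1,"dx": 0,"dy": 0,"dz": 0,"ax": 0,"ay": 0,"az": 0},
  {"hand": -1,"dx": 0,"dy": 0,"dz": 0,"ax": 0,"ay": 0,"az": 0},
  {"hand": -1,"dx": 0,"dy": 0,"dz": 0,"ax": 0,"ay": 0,"az": 0},
  {"hand": -1,"dx": 0,"dy": 0,"dz": 0,"ax": 0,"ay": 0,"az": 0},
], squeeze=60)

```text
time_s: 11.5
ee_pos: [576.5, -144.0, 106.6]
tcp_rot: [-0.001, 0.408, 0.913, 0.0]
ft_force: [0.9, 2.5, 4.7]
gripper_width: 14.3
```

Emit:
step_arm([
  {"hand": -1,"dx": 0,"dy": 0,"dz": 0,"ax": 0,"ay": 0,"az": 0},
  {"hand": -1,"dx": 0,"dy": 0,"dz": 0,"ax": 0,"ay": 0,"az": 0},
])

```text
time_s: 11.75
ee_pos: [576.5, -144.1, 106.6]
tcp_rot: [-0.001, 0.408, 0.913, 0.0]
ft_force: [0.1, -0.0, 2.0]
gripper_width: 13.8
```

```bash
python3 w.py w13
python3 - <<'E'
from mv import *
ft();plan([577,-143.5,107],down(131.7))
E
```

```text
11.75 [ 576.5 -144.1  106.6] [-3.750e-01  2.610e-01  1.561e+00  1.000e-03  1.320e+00 -1.105e+00] x [-0.6667  0.7453  0.0012] z [-7.e-04  9.e-04 -1.e+00] [ 0.1 -0.   2. ] 13.82165503475687
tool f [ 0.7  1.2 -3.5] tool m [-0.11  0.09 -0.2 ] zout -28.69 x,y,z off [-134.4   -63.82  -15.27] w 14.5 t 11.8
pos [ 576.5 -144.   106.6] shift tool [ 0.   0.7 -0.4] then turn [ 0.01 -0.07  0.11] f [0.4 1.3 3.5] mom [ 0.14 -0.02  0.2 ] w 14.5 q [-0.37  0.26  1.56  0.    1.32 -1.1 ] t 11.8
```

View pics/w13.png

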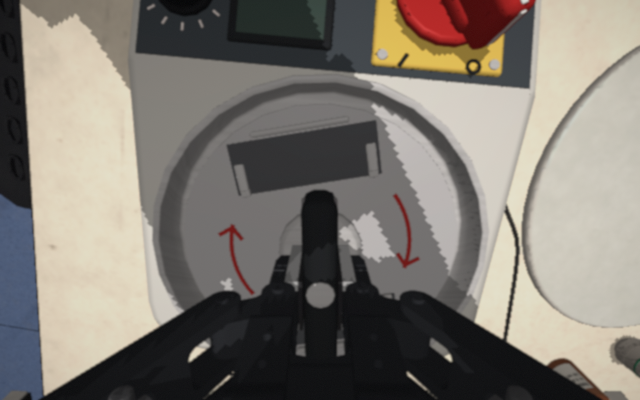

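Emit:
step_arm([
  {"hand": -1,"dx": 0,"dy": 0,"dz": -0.13,"ax": 0,"ay": 0,"az": 8},
  {"hand": -1,"dx": 0,"dy": 0,"dz": -0.13,"ax": 0,"ay": 0,"az": 8},
  {"hand": -1,"dx": 0,"dy": 0,"dz": -0.13,"ax": 0,"ay": 0,"az": 8},
])

```text
time_s: 12.18
ee_pos: [576.6, -144.0, 107.0]
tcp_rot: [-0.001, 0.591, 0.807, 0.0]
ft_force: [0.1, 1.1, 3.4]
gripper_width: 13.9
```

Run:
```python
from mv import *
ft();plan([576.5,-144.,107],down(131.7))
```

```text
tool f [ 1.   0.4 -3.4] tool m [-0.19  0.15 -0.22] zout -28.3 x,y,z off [-148.73   -2.87  -15.68] w 13.9 t 12.175
pos [ 576.6 -144.   107. ] shift tool [ 0.  -0.1  0. ] then turn [  0.    -0.07 -24.14] f [0.1 1.1 3.4] mom [ 0.2  -0.13  0.22] w 13.9 q [-0.37  0.26  1.56  0.    1.32 -0.68] t 12.175
```

Turning freely at friction torque (0.22 N m). Continue.

Emit:
step_arm([
  {"hand": -1,"dx": 0,"dy": 0,"dz": -0.14,"ax": 0,"ay": 0,"az": 8},
  {"hand": -1,"dx": 0,"dy": 0,"dz": -0.14,"ax": 0,"ay": 0,"az": 8},
  {"hand": -1,"dx": 0,"dy": 0,"dz": -0.14,"ax": 0,"ay": 0,"az": 8},
  {"hand": -1,"dx": 0,"dy": 0,"dz": -0.14,"ax": 0,"ay": 0,"az": 8},
  {"hand": -1,"dx": 0,"dy": 0,"dz": -0.14,"ax": 0,"ay": 0,"az": 8},
])

```text
time_s: 12.8
ee_pos: [576.7, -144.0, 107.7]
tcp_rot: [-0.001, 0.831, 0.556, 0.0]
ft_force: [1.9, 1.4, 1.4]
gripper_width: 14.0
```

Emit:
step_arm([
  {"hand": -1,"dx": 0,"dy": 0,"dz": -0.14,"ax": 0,"ay": 0,"az": 8},
  {"hand": -1,"dx": 0,"dy": 0,"dz": -0.14,"ax": 0,"ay": 0,"az": 8},
  {"hand": -1,"dx": 0,"dy": 0,"dz": -0.14,"ax": 0,"ay": 0,"az": 8},
  {"hand": -1,"dx": 0,"dy": 0,"dz": -0.14,"ax": 0,"ay": 0,"az": 8},
  {"hand": -1,"dx": 0,"dy": 0,"dz": -0.14,"ax": 0,"ay": 0,"az": 8},
])

```text
time_s: 13.42
ee_pos: [576.8, -144.1, 108.4]
tcp_rot: [-0.0, 0.971, 0.238, 0.0]
ft_force: [4.3, 0.5, 1.0]
gripper_width: 13.9
```

Run:
```python
from mv import *
ft();plan([576.5,-144.,107],down(131.7))
```

```text
tool f [ 4.   1.6 -1. ] tool m [-0.16  0.56 -0.26] zout -27.08 x,y,z off [-28.5  146.14 -16.99] w 13.9 t 13.425
pos [ 576.8 -144.1  108.4] shift tool [-0.2 -0.2  1.4] then turn [-2.0000e-02 -6.0000e-02 -1.0415e+02] f [4.3 0.5 1. ] mom [ 0.12 -0.57  0.26] w 13.9 q [-0.37  0.26  1.56  0.    1.32  0.71] t 13.425
```

Emit:
step_arm([
  {"hand": -1,"dx": 0,"dy": 0,"dz": -0.13,"ax": 0,"ay": 0,"az": 8},
  {"hand": -1,"dx": 0,"dy": 0,"dz": -0.13,"ax": 0,"ay": 0,"az": 8},
  {"hand": -1,"dx": 0,"dy": 0,"dz": -0.13,"ax": 0,"ay": 0,"az": 8},
  {"hand": -1,"dx": 0,"dy": 0,"dz": -0.13,"ax": 0,"ay": 0,"az": 8},
  {"hand": -1,"dx": 0,"dy": 0,"dz": -0.13,"ax": 0,"ay": 0,"az": 8},
])

```text
time_s: 14.05
ee_pos: [576.8, -144.2, 109.0]
tcp_rot: [-0.0, 0.994, -0.108, -0.0]
ft_force: [3.1, 0.9, 0.1]
gripper_width: 14.3
```

Emit:
step_arm([
  {"hand": -1,"dx": 0,"dy": 0,"dz": -0.13,"ax": 0,"ay": 0,"az": 8},
  {"hand": -1,"dx": 0,"dy": 0,"dz": -0.13,"ax": 0,"ay": 0,"az": 8},
  {"hand": -1,"dx": 0,"dy": 0,"dz": -0.13,"ax": 0,"ay": 0,"az": 8},
  {"hand": -1,"dx": 0,"dy": 0,"dz": -0.13,"ax": 0,"ay": 0,"az": 8},
  {"hand": -1,"dx": 0,"dy": 0,"dz": -0.13,"ax": 0,"ay": 0,"az": 8},
])

```text
time_s: 14.68
ee_pos: [576.7, -144.3, 109.7]
tcp_rot: [-0.0, 0.897, -0.442, -0.0]
ft_force: [2.3, -1.0, 1.6]
gripper_width: 14.2
```

Run:
```python
from mv import *
ft();plan([576.5,-144.,107],down(-48.3))
```

```text
tool f [ 2.2 -1.2 -1.6] tool m [ 0.21  0.46 -0.23] zout -25.84 x,y,z off [139.12  53.6  -18.28] w 14.2 t 14.675
pos [ 576.7 -144.3  109.7] shift tool [-0.3  0.   2.7] then turn [-0.01  0.03 -4.15] f [ 2.3 -1.   1.6] mom [-0.24 -0.45  0.23] w 14.2 q [-0.37  0.26  1.56  0.    1.33  2.11] t 14.675
```

Emit:
step_arm([
  {"hand": -1,"dx": 0,"dy": 0,"dz": -0.05,"ax": 0,"ay": 0,"az": 3},
  {"hand": -1,"dx": 0,"dy": 0,"dz": -0.05,"ax": 0,"ay": 0,"az": 3},
])

```text
time_s: 14.92
ee_pos: [576.7, -144.3, 109.8]
tcp_rot: [-0.0, 0.873, -0.487, -0.0]
ft_force: [2.0, -1.2, 1.1]
gripper_width: 14.2
```

```bash
python3 -c "
from mv import *
ft();plan([576.5,-144.,107],down(-48.3))"
```

```text
tool f [ 2.1 -1.1 -1.1] tool m [ 0.26  0.45 -0.22] zout -25.76 x,y,z off [143.86  39.19 -18.37] w 14.2 t 14.925
pos [ 576.7 -144.3  109.8] shift tool [-0.4  0.   2.8] then turn [-0.01  0.03 -9.99] f [ 2.  -1.2  1.1] mom [-0.24 -0.46  0.22] w 14.2 q [-0.37  0.26  1.56  0.    1.33  2.21] t 14.925
```

Emit:
step_arm([
  {"hand": -1,"dx": 0,"dy": 0,"dz": -0.05,"ax": 0,"ay": 0,"az": 3},
])

```text
time_s: 15.05
ee_pos: [576.7, -144.3, 109.9]
tcp_rot: [-0.0, 0.86, -0.51, -0.0]
ft_force: [2.2, -1.6, 0.4]
gripper_width: 13.7
```

```bash
python3 -c "
from mv import *
ft();plan([576.5,-144.,107],down(-48.3))"
```

```text
tool f [ 2.4 -1.2 -0.4] tool m [ 0.21  0.46 -0.21] zout -25.72 x,y,z off [145.73  31.62 -18.41] w 13.7 t 15.05
pos [ 576.7 -144.3  109.9] shift tool [-0.4  0.   2.9] then turn [-1.000e-02  3.000e-02 -1.299e+01] f [ 2.2 -1.6  0.4] mom [-0.31 -0.41  0.21] w 13.7 q [-0.37  0.26  1.56  0.    1.33  2.27] t 15.05
```

Emit:
step_arm([
  {"hand": -1,"dx": 0,"dy": 0,"dz": -0.05,"ax": 0,"ay": 0,"az": 3},
])

```text
time_s: 15.18
ee_pos: [576.7, -144.3, 109.9]
tcp_rot: [-0.0, 0.847, -0.532, -0.0]
ft_force: [1.8, -1.7, 0.9]
gripper_width: 14.5
```

```bash
python3 -c "
from mv import *
ft();plan([576.5,-144.,107],down(-48.3))"
```

```text
tool f [ 2.3 -0.9 -0.9] tool m [ 0.23  0.48 -0.19] zout -25.67 x,y,z off [147.2   23.96 -18.46] w 14.5 t 15.175
pos [ 576.7 -144.3  109.9] shift tool [-0.4  0.   2.9] then turn [-1.000e-02  3.000e-02 -1.599e+01] f [ 1.8 -1.7  0.9] mom [-0.33 -0.42  0.19] w 14.5 q [-0.37  0.26  1.56  0.    1.33  2.32] t 15.175
```

At 196°, no stop yet; at most ~206° are possible. Continue in small steps.

Emit:
step_arm([
  {"hand": -1,"dx": 0,"dy": 0,"dz": -0.05,"ax": 0,"ay": 0,"az": 3},
])

```text
time_s: 15.3
ee_pos: [576.7, -144.3, 110.0]
tcp_rot: [-0.0, 0.833, -0.554, -0.0]
ft_force: [2.0, -1.0, 0.7]
gripper_width: 14.0
```

```bash
python3 -c "
from mv import *
ft();plan([576.5,-144.,107],down(-48.3))"
```

```text
tool f [ 1.7 -1.5 -0.7] tool m [ 0.23  0.42 -0.63] zout -25.62 x,y,z off [148.25  16.22 -18.52] w 14.0 t 15.3
pos [ 576.7 -144.3  110. ] shift tool [-0.4  0.1  3. ] then turn [-1.000e-02  3.000e-02 -1.898e+01] f [ 2.  -1.   0.7] mom [-0.29 -0.38  0.63] w 14.0 q [-0.37  0.26  1.56  0.    1.33  2.37] t 15.3
```

Emit:
step_arm([
  {"hand": -1,"dx": 0,"dy": 0,"dz": -0.05,"ax": 0,"ay": 0,"az": 2.5},
])

```text
time_s: 15.42
ee_pos: [576.7, -144.3, 110.0]
tcp_rot: [-0.0, 0.82, -0.572, -0.0]
ft_force: [1.8, -1.8, 1.3]
gripper_width: 14.0
```

```bash
python3 -c "
from mv import *
ft();plan([576.5,-144.,107],down(-48.3))"
```

```text
tool f [ 2.4 -1.1 -1.3] tool m [ 0.31  0.41 -1.22] zout -25.57 x,y,z off [148.79   9.86 -18.54] w 14.0 t 15.425
pos [ 576.7 -144.3  110. ] shift tool [-0.4  0.1  3. ] then turn [ 0.000e+00  2.000e-02 -2.144e+01] f [ 1.8 -1.8  1.3] mom [-0.28 -0.44  1.22] w 14.0 q [-0.37  0.26  1.56  0.    1.33  2.41] t 15.425
```

Emit:
step_arm([
  {"hand": -1,"dx": 0,"dy": 0,"dz": -0.03,"ax": 0,"ay": 0,"az": 2},
])

```text
time_s: 15.55
ee_pos: [576.7, -144.3, 110.0]
tcp_rot: [-0.0, 0.81, -0.586, -0.0]
ft_force: [3.2, -2.1, 0.5]
gripper_width: 14.1
```

```bash
python3 -c "
from mv import *
ft();plan([576.5,-144.,107],down(-48.3))"
```

```text
tool f [ 3.  -2.4 -0.5] tool m [ 0.34  0.62 -1.73] zout -25.54 x,y,z off [149.01   4.74 -18.57] w 14.1 t 15.55
pos [ 576.7 -144.3  110. ] shift tool [-0.3  0.1  3. ] then turn [ 1.000e-02  3.000e-02 -2.342e+01] f [ 3.2 -2.1  0.5] mom [-0.48 -0.52  1.73] w 14.1 q [-0.37  0.26  1.56  0.    1.33  2.45] t 15.55
```

Emit:
step_arm([
  {"hand": 1,"dx": 0,"dy": 0,"dz": 0,"ax": 0,"ay": 0,"az": 0},
  {"hand": 1,"dx": 0,"dy": 0,"dz": 0,"ax": 0,"ay": 0,"az": 0},
  {"hand": 1,"dx": 0,"dy": 0,"dz": 0,"ax": 0,"ay": 0,"az": 0},
  {"hand": 1,"dx": 0,"dy": 0,"dz": 0,"ax": 0,"ay": 0,"az": 0},
  {"hand": 1,"dx": 0,"dy": 0,"dz": 0,"ax": 0,"ay": 0,"az": 0},
])

```text
time_s: 16.18
ee_pos: [576.4, -144.0, 109.9]
tcp_rot: [-0.0, 0.811, -0.586, -0.001]
ft_force: [-0.5, -0.3, -0.1]
gripper_width: 85.4
```

Emit:
step_arm([
  {"hand": 1,"dx": 0,"dy": 0,"dz": -30,"ax": 0,"ay": 0,"az": 0},
  {"hand": 1,"dx": 0,"dy": 0,"dz": -50,"ax": 0,"ay": 0,"az": 0},
  {"hand": 1,"dx": 0,"dy": 0,"dz": -20,"ax": 0,"ay": 0,"az": 0},
  {"hand": 1,"dx": 0,"dy": 0,"dz": 0,"ax": 0,"ay": 0,"az": 0},
])

```text
time_s: 16.68
ee_pos: [577.0, -144.4, 211.4]
tcp_rot: [-0.0, 0.811, -0.586, 0.001]
ft_force: [-0.3, 0.3, -0.3]
gripper_width: 85.1
```

```bash
python3 w.py w14; python3 -c "
from h import *
cv2.imwrite('pics/top9.png',env.read_camera('top')[:,:,::-1])
s=env.read_camera('side')[:,:,::-1];cv2.imwrite('pics/side9.png',s)
cv2.imwrite('pics/side9c.png',cv2.resize(s[165:315,270:470],None,fx=4,fy=4,interpolation=cv2.INTER_CUBIC))"
```

```text
16.675 [ 577.  -144.4  211.4] [-3.750e-01  1.980e-01  1.422e+00  1.000e-03  1.520e+00  2.447e+00] x [ 3.142e-01 -9.494e-01  5.000e-04] z [ 0.0016  0.     -1.    ] [-0.3  0.3 -0.3] 85.08969025847655
```

View pics/w14.png

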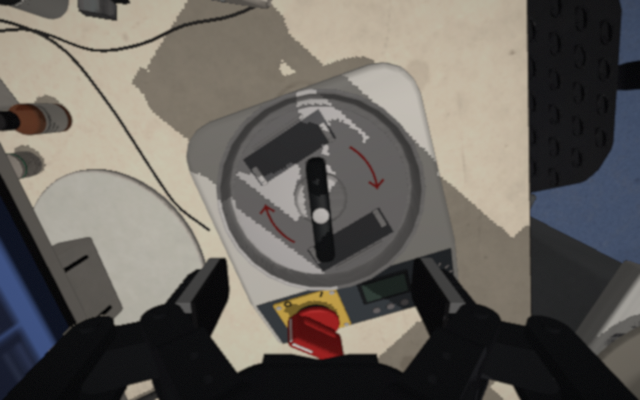

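View pics/side9c.png

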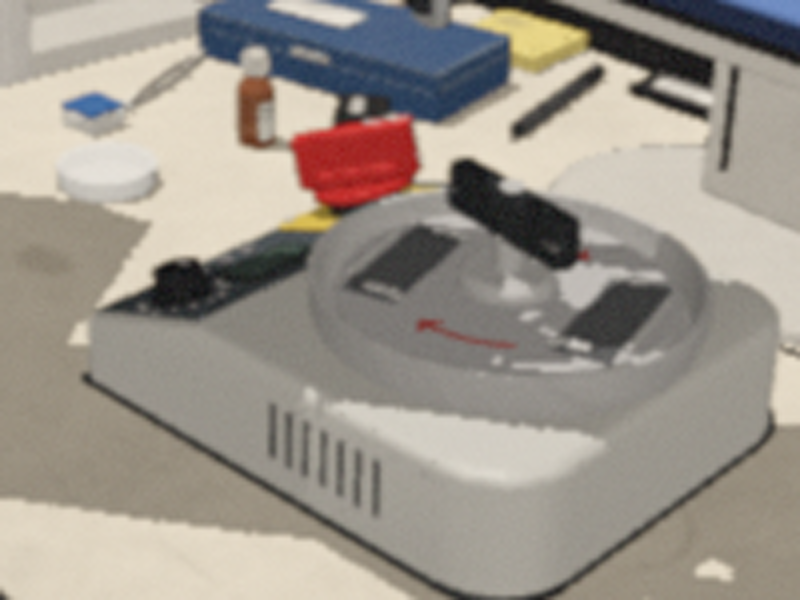

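View pics/top9.png

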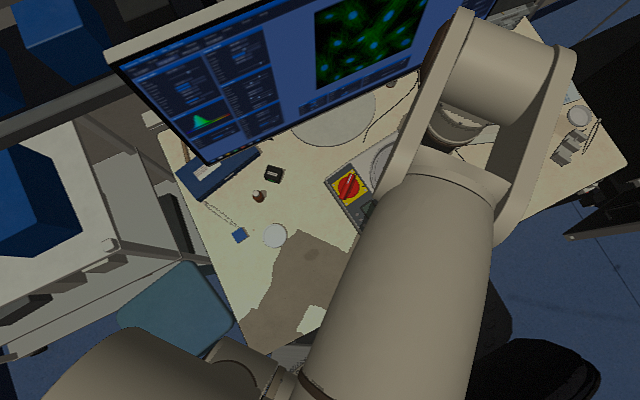

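Run:
```python
from mv import *
for n in("side0","side9"):
    im=cv2.imread(f"pics/{n}.png").astype(int)[185:225,335:385]; b,g,r=im[...,0],im[...,1],im[...,2]
    m=(r>90)&(g<0.45*r)&(b<0.45*r); ys,xs=np.where(m); print(n,"rows",ys.min()+185,ys.max()+185,"cols",xs.min()+335,xs.max()+335)
s=cam("side")
for k in(0,7):
    ring=proj(s,[C+(13-k)*Z+27*bar(t) for t in np.linspace(0,6.28,60)]); top=proj(s,[G+(13-k)*Z+33*i*bar(np.pi/6) for i in(-1,1)])
    print(k,ring.max(0),ring.min(0),top)
im=cv2.imread("pics/w14.png")
cv2.imwrite("pics/w14c.png",cv2.resize(im[145:285,250:390],None,fx=4,fy=4,interpolation=cv2.INTER_CUBIC))
```

```text
side0 rows 194 216 cols 349 371
side9 rows 195 216 cols 343 373
0 [372.66440542 214.87829244] [347.07355443 207.03662995] [[341.77936137 199.32802013]
 [372.28854863 194.59794151]]
7 [373.33948934 218.15661097] [347.77774899 210.20245299] [[342.48752638 202.54249863]
 [372.97350848 197.89517396]]
```

View pics/w14c.png

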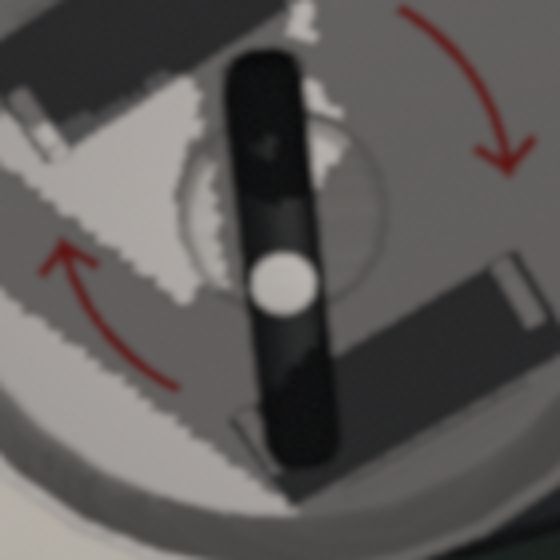

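Run:
```python
from mv import *
c=cam("wrist",L("w14")); z=138.5
f=lambda x,y: onz(c,x/4+250,y/4+145,z)
p,q=f(264,80),f(303,440); az=np.degrees(np.arctan2(*(p-q)[[1,0]])); D=f(284,283); print(az,(131.9-az),D)
plan([D[0],D[1],110.5],down(az))
```

```text
-65.76650095901662 197.66650095901662 [ 576.44978221 -143.65701838  138.5       ]
pos [ 576.1 -144.   208.6] shift tool [-0.  -0.6 98.1] then turn [ 0.1   0.14 -5.92] f [-0.2 -0.5 -0.5] mom [ 0.03 -0.   -0.  ] w 85.3 q [-0.37  0.2   1.43  0.    1.52  2.45] t 16.825
```

Emit:
step_arm([
  {"hand": 1,"dx": 0,"dy": -0.4,"dz": 40,"ax": 0,"ay": 0,"az": -5},
  {"hand": 1,"dx": 0,"dy": 0,"dz": 40,"ax": 0,"ay": 0,"az": 0},
  {"hand": 1,"dx": 0,"dy": 0,"dz": 18,"ax": 0,"ay": 0,"az": 0},
  {"hand": 1,"dx": 0,"dy": 0,"dz": 0,"ax": 0,"ay": 0,"az": 0},
])

```text
time_s: 17.32
ee_pos: [576.3, -143.7, 110.9]
tcp_rot: [0.0, 0.835, -0.55, -0.002]
ft_force: [0.4, 0.6, 0.4]
gripper_width: 85.2
```

Run:
```python
from mv import *
plan([576.6,-144,110],down(-66.7));ft()
```

```text
pos [ 576.3 -143.7  110.9] shift tool [ 0.4 -0.2  0.9] then turn [ 0.12  0.17 -0.  ] f [0.4 0.6 0.4] mom [-0.01 -0.01 -0.  ] w 85.2 q [-0.37  0.26  1.56  0.    1.33  2.36] t 17.325
tool f [-0.4 -0.6 -0.4] tool m [0.01 0.02 0.  ] zout -24.55 x,y,z off [147.34  17.92 -19.74] w 85.2 t 17.325
```

Emit:
step_arm([
  {"hand": -1,"dx": 0.4,"dy": -0.2,"dz": 0,"ax": 0,"ay": 0,"az": 0},
  {"hand": -1,"dx": 0,"dy": 0,"dz": 0,"ax": 0,"ay": 0,"az": 0},
  {"hand": -1,"dx": 0,"dy": 0,"dz": 0,"ax": 0,"ay": 0,"az": 0},
  {"hand": -1,"dx": 0,"dy": 0,"dz": 0,"ax": 0,"ay": 0,"az": 0},
  {"hand": -1,"dx": 0,"dy": 0,"dz": 0,"ax": 0,"ay": 0,"az": 0},
])

```text
time_s: 17.95
ee_pos: [577.0, -144.4, 112.5]
tcp_rot: [0.0, 0.835, -0.55, -0.001]
ft_force: [-4.0, -1.2, 5.9]
gripper_width: 13.9
```

Emit:
step_arm([
  {"hand": -1,"dx": 0,"dy": 0,"dz": 0,"ax": 0,"ay": 0,"az": 0},
  {"hand": -1,"dx": 0,"dy": 0,"dz": 0,"ax": 0,"ay": 0,"az": 1.5},
])

```text
time_s: 18.2
ee_pos: [577.0, -144.4, 112.4]
tcp_rot: [0.0, 0.828, -0.561, -0.001]
ft_force: [-4.3, -0.8, 5.7]
gripper_width: 13.9
```

Run:
```python
from mv import *
plan([576.6,-144,110],down(-66.7));ft()
```

```text
pos [ 577.  -144.4  112.4] shift tool [-0.5  0.2  2.4] then turn [ 0.04  0.04 -1.49] f [-4.3 -0.8  5.7] mom [-0.19  0.75  0.78] w 13.9 q [-0.37  0.26  1.55  0.    1.33  2.39] t 18.2
tool f [-0.8  4.3 -5.7] tool m [-0.77 -0.1  -0.78] zout -23.34 x,y,z off [148.66  13.67 -21.02] w 13.9 t 18.2
```

Emit:
step_arm([
  {"hand": -1,"dx": 0,"dy": 0,"dz": 0,"ax": 0,"ay": 0,"az": 2},
])

```text
time_s: 18.32
ee_pos: [577.0, -144.4, 112.5]
tcp_rot: [0.0, 0.818, -0.575, -0.0]
ft_force: [-4.5, -1.2, 6.7]
gripper_width: 13.7
```

Run:
```python
from mv import *
plan([576.6,-144,110],down(-66.7));ft()
```

```text
pos [ 577.  -144.4  112.5] shift tool [-0.5  0.2  2.5] then turn [ 0.04  0.04 -3.5 ] f [-4.5 -1.2  6.7] mom [-0.19  0.75  1.27] w 13.7 q [-0.37  0.26  1.55 -0.    1.33  2.42] t 18.325
tool f [-0.4  4.7 -6.7] tool m [-0.77 -0.08 -1.27] zout -23.31 x,y,z off [149.08   8.43 -21.05] w 13.7 t 18.325
```

Torque climbs at once on turning further (0.78 → 1.27 N m), so the nut is at its solid stop. Release and retreat.

Emit:
step_arm([
  {"hand": 1,"dx": 0,"dy": 0,"dz": 0,"ax": 0,"ay": 0,"az": 0},
  {"hand": 1,"dx": 0,"dy": 0,"dz": 0,"ax": 0,"ay": 0,"az": 0},
  {"hand": 1,"dx": 0,"dy": 0,"dz": 0,"ax": 0,"ay": 0,"az": 0},
  {"hand": 1,"dx": 0,"dy": 0,"dz": 0,"ax": 0,"ay": 0,"az": 0},
  {"hand": 1,"dx": 0,"dy": 0,"dz": 0,"ax": 0,"ay": 0,"az": 0},
])

```text
time_s: 18.95
ee_pos: [577.1, -144.2, 111.9]
tcp_rot: [-0.0, 0.818, -0.575, -0.001]
ft_force: [0.1, 0.2, 0.6]
gripper_width: 85.3
```

Emit:
step_arm([
  {"hand": 1,"dx": 0,"dy": 0,"dz": -30,"ax": 0,"ay": 0,"az": 0},
  {"hand": 1,"dx": 0,"dy": 0,"dz": -50,"ax": 0,"ay": 0,"az": 0},
  {"hand": 1,"dx": 0,"dy": 0,"dz": -30,"ax": 0,"ay": 0,"az": 0},
  {"hand": 1,"dx": 0,"dy": 0,"dz": 0,"ax": 0,"ay": 0,"az": 0},
  {"hand": 1,"dx": 0,"dy": 0,"dz": 0,"ax": 0,"ay": 0,"az": 0},
])

```text
time_s: 19.58
ee_pos: [577.0, -144.2, 221.1]
tcp_rot: [-0.0, 0.818, -0.575, -0.001]
ft_force: [0.9, 0.2, -0.5]
gripper_width: 85.3
```

```bash
python3 w.py w15
python3 - <<'E'
from mv import *
im=cv2.imread("pics/w15.png")
s=env.read_camera('side')[:,:,::-1]
a=cv2.resize(im,(560,350));b=cv2.resize(s[165:315,270:470],None,fx=3,fy=3,interpolation=cv2.INTER_CUBIC)
cv2.imwrite("pics/f15.png",a);cv2.imwrite("pics/fs15.png",b)
d=np.abs(s[165:220,270:370].astype(int)-cv2.imread("pics/side9.png")[165:220,270:370]).max();print("diff",d)
E
```

```text
19.575 [ 577.  -144.2  221.1] [-3.750e-01  1.970e-01  1.404e+00  1.000e-03  1.543e+00  2.421e+00] x [ 0.339  -0.9408 -0.0019] z [-0.0018  0.0014 -1.    ] [ 0.9  0.2 -0.5] 85.29456824712801
diff 23
```

View pics/f15.png

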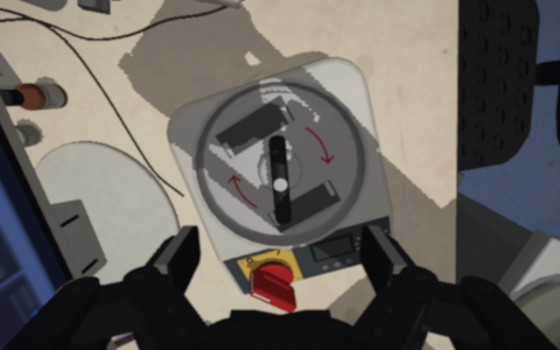

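View pics/fs15.png

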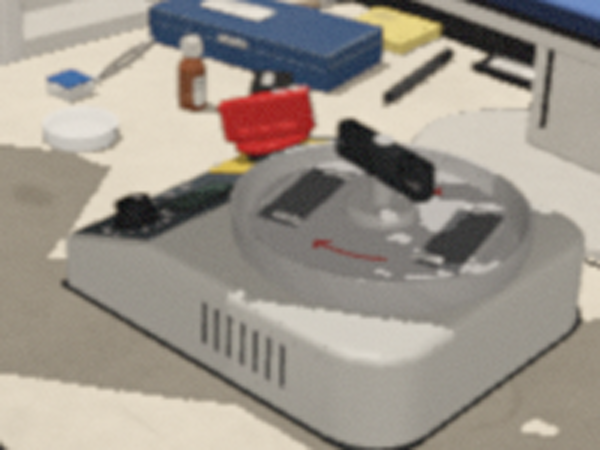

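The final pictures show the switch handle standing out and pointing at the ring mark. The nut is free of the gripper, and the dish, bottle, cube and box are where they were.

```bash
python3 -c "
from station import env
print(env.hand_in())"
```

```text
the job is handed in; nothing more can be done
None
```

The spinner is switched off and locked, the rotor nut is undone to its stop, and the job was handed in at about 19.6 s of the 72 s allowed.

- **Switch:** I gripped the red handle, pushed it home (about 23 N on the stop) and turned it 60° anticlockwise. The turning torque stayed at 0.1 N m or less, so it was never forced against its lock. I then let it spring back out. Camera checks show the pointer at the ring mark and the handle fully out: its lowest edge in the side view is at the same row as before.
- **Nut:** Only after that, I turned the nut clockwise from above in one grip. Torque stayed at about 0.22 N m until roughly 197°, then climbed to 1.7 N m at the stop. I released it and gripped it again as a check; torque rose at once to 1.27 N m, confirming the stop.
- **Disagreement:** At the end of the first turn the gripper had gone about 6° further than the bar (203° against 197.7° measured from the pictures). I put this down to give in the pads against the stop.
- **Bystanders and clearance:** In the last pictures the dish, bottle, cube and coverslip box look unmoved. The gripper is open about 75 mm above the nut and touches nothing.

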